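# Lay each turned axle in its matching pair of V-blocks

### The arm

A 7-joint arm with a two-finger parallel gripper is mounted at the origin on a cart in front of the work surface, level with it; the furniture and walls round the work are solid. World frame = base frame: x ahead of the robot, y to its left, z up, the work surface at z = 0. Lengths are in m, angles in rad, forces in N, time in s.
With the tool pointing down it reaches from about 0.4 to 0.85 m from the base axis. Payload 10.4 kg.
Tool frame: the origin (TCP) lies between the finger pads; the fingertips stand nose_length ahead of it and the grasp point (between the pads) lies 11 mm behind it (nose_length is the distance from the TCP to the fingertips, in m); z points along the fingers, y is the direction in which the jaws open and shut (so a half turn about z gives the same grasp; the last joint's range is limited). The gripper opens to 85 mm and grips with 20 to 120 N. Pads are 22 mm wide; open, the fingers measure 114 mm over their backs; the gripper's body (76 mm by 85 mm) begins 54 mm behind the grasp point. The pads swing forward as they close: fully open they stand 13 mm farther back than shut.
Start: joints at [1.082, 0.332, -0.065, 1.46, 0.022, 1.35, -0.088], TCP at [0.281, -0.558, 0.239] pointing down, gripper open.
Joint ranges: [-2.6, 2.6], [-0.5, 2.12], [-1.47, 1.34], [0.16, 2.42], [-1.27, 4.41], [0.06, 2.06], [-2.6, 2.6]. Speed limits (rad/s): [2.22, 2.22, 2.79, 2.79, 3.14, 3.14, 3.14].

### API

Orientations are given as a 3x3 rotation matrix whose columns are the frame's x, y, z axes.
In Python, from cell import observe, get_image, calibration, job_done, nose_length gives the robot as it stands.
- The arm moves only by the tool servo_tool, never from a script. Its argument "rows" is one flat list of numbers, 4 for each row, row after row: the shift along the tool's x, y, z in cm, then the turn about the tool's z in rad. In form: [dx, dy, dz, twist, dx, dy, dz, twist, ...]. A call has 1 to 5 rows; each row is the pose to reach, as a shift and turn from the pose measured when the call began, along the tool's axes at that moment; what a row does not reach only later rows make up. A row lasts 1/10 s, in which the tool goes at most 50 mm and 8.59 degrees, less where a joint would pass 70% of its speed; a pose out of reach is approached as far as the arm can. A call with a gripper value outside its range is refused whole. "jaw" is the finger opening in cm, from 0 to 8.54, set as the call begins (left out, the last holds). The fingers move at their own pace and stop on an object; "squeeze" is the grip in N (left out, the last holds). Time passes only in rows, so rows that repeat a pose let the fingers close. It gives the time, the measured TCP pose, the force and the opening at its end, in the units of the state.
- observe(): the state, without advancing time (a new reading comes with each control period).
- get_image(name): name is "scene" or "top"; returns (picture, depth): 384x512x3 uint8, blue, green, red; 384x512 float32, m along the optical axis (not along the pixel's ray), 0 where there is no reading.
- calibration(name): a dict with "vfov" (degrees; the focal length in pixels is half the picture's height over the tangent of half this angle, whatever the lens; pixels are square), "cx", "cy" (the principal point, pixels), "distortion" ([k1, k2, p1, p2, k3] as OpenCV has them; the pictures are not rectified), "T" (4x4, takes a point from camera to world coordinates). Camera axes: x right, y up, looking along -z (the intrinsics and any distortion apply to the point x, -y, -z); pixel columns grow to the right and rows downward; lengths in m; the calibration is good to about 2 mm. A picture is of the moment at which its call begins. calibration takes no time and is no camera call.
- job_done(): hands the job in, once; it reports no verdict.
The state is a dict: "time": time; "qpos": joint angles; "qd": joint speeds; "joint_efforts": joint torques, N m; "tcp_pos": TCP position; "orientation": TCP orientation; "wrist_force": force on the tool from outside, world axes, zero at the start; "ft_torque": the same for the moment, N m; "width": finger opening in m.
Only numpy, scipy, OpenCV 4.12 (cv2) and the standard library are available. Lean on these libraries where they do the work, as an engineer would, in place of code of your own. Each camera call takes 0.05 s, during which the arm holds its last target.

### The job

The three square axles with turned ends are to be checked for run-out. Lay each one in the pair of V-blocks that is set for its length: the square body hanging free in the gap between the two blocks and both round ends resting down in the V grooves. Set them down rather than drop them, and leave the plain sawn blank lying where it is.

Things in the scene. Friction and masses are not known exactly. Their poses are not given: they have to be found in the camera images.
- axle_short_center (a point): Centre of the short axle, half-way up: a dark square steel bar, 20 x 20 mm in section and 30 mm long, with a bright round journal (12 mm diameter, 24 mm long) turned on each end, 78 mm over all. Its x axis runs along the axle (both ends are alike), z up. It starts lying loose on one of its flats, centre 10 mm above the bench; 0.7 to 1.4 times 0.14 kg.
- axle_medium_center (a point): Centre of the medium axle, half-way up: a dark square steel bar, 20 x 20 mm in section and 60 mm long, with a bright round journal (12 mm diameter, 24 mm long) turned on each end, 108 mm over all. Its x axis runs along the axle (both ends are alike), z up. It starts lying loose on one of its flats, centre 10 mm above the bench; 0.7 to 1.4 times 0.23 kg.
- axle_long_center (a point): Centre of the long axle, half-way up: a dark square steel bar, 20 x 20 mm in section and 90 mm long, with a bright round journal (12 mm diameter, 24 mm long) turned on each end, 138 mm over all. Its x axis runs along the axle (both ends are alike), z up. It starts lying loose on one of its flats, centre 10 mm above the bench; 0.7 to 1.4 times 0.33 kg.
- vpair_short_seat (a point): Centre of the seated short axle, 34.5 mm above the bench. Two fixed steel V-blocks (22 mm thick, 46 wide, tops 44 mm above the bench) on an aluminium rail 40 mm wide, 10 high, 102 long; clear gap between them 46 mm, for the 30 mm body. 90 degree grooves, 36 mm wide at the top, 18 deep, run along this x axis through both blocks; round ends let go over them settle into them. z up.
- vpair_medium_seat (a point): Centre of the seated medium axle, 34.5 mm above the bench. Two fixed steel V-blocks (22 mm thick, 46 wide, tops 44 mm above the bench) on an aluminium rail 40 mm wide, 10 high, 132 long; clear gap between them 76 mm, for the 60 mm body. 90 degree grooves, 36 mm wide at the top, 18 deep, run along this x axis through both blocks; round ends let go over them settle into them. z up.
- vpair_long_seat (a point): Centre of the seated long axle, 34.5 mm above the bench. Two fixed steel V-blocks (22 mm thick, 46 wide, tops 44 mm above the bench) on an aluminium rail 40 mm wide, 10 high, 162 long; clear gap between them 106 mm, for the 90 mm body. 90 degree grooves, 36 mm wide at the top, 18 deep, run along this x axis through both blocks; round ends let go over them settle into them. z up.
- blank_center (a point): Centre, half-way up, of the unturned blank: a plain dark square steel bar, 20 x 20 x 110 mm, with sawn ends and no round journals, lying on the bench among the axles; x along the bar. Not part of this job.
There are look-alikes about, which are no part of the job. Leave any pink look-alike of the part that bears axle_short_center alone.

How it is judged:
By the outcome, as a careful person would: the job done as asked, in the order asked, and still so for the second after the job is handed in, with the robot touching nothing.
It also fails if it takes over 93 s, if anything falls off the work surface, if the arm or the gripper's body presses on something with over 40 N, if the wrist force passes 120 N, or if a joint passes its speed limit or range.

## Working session

There is one attempt and no reset: what is moved stays moved. The work goes in short steps, Python scripts to look and compute and a tool call to move; the robot and the scene stay as the last step left them, time stands still between calls to the robot, and variables do not carry over. Pictures are saved under pics/ and viewed, and the job is handed in when it is done.

Besides the shell and the picture viewer there is one more tool, called after "Emit:" as name(argument=value, ...) on one line, values as JSON. servo_tool: Moves the arm, as the interface text tells. Its arguments: {"type":"object","properties":{"rows":{"type":"array"},"jaw":{"type":"number"},"squeeze":{"type":"number"}},"required":["rows"]}

```bash
ls; mkdir -p pics
python3 - <<'E'
from cell import *
import cv2
print(observe()); print(nose_length if not callable(nose_length) else nose_length())
for n in("scene","top"):
    p,d=get_image(n); cv2.imwrite(f"pics/{n}0.png",p); import numpy as np; np.savez(f"pics/{n}0.npz",p=p,d=d); print(calibration(n))
E
```

```text
pics
{'time': 0.0, 'qpos': array([ 1.0823812 ,  0.33286103, -0.06468865,  1.46096204,  0.0215788 ,
        1.34990083, -0.08850915]), 'qd': array([-7.75190122e-04, -3.20184419e-04, -7.90286600e-04,  9.70302056e-05,
        1.21311857e-03, -6.84193266e-04, -1.50191948e-03]), 'joint_efforts': array([-3.19712308e-04, -6.25452375e+01,  4.87099984e-02, -3.91603303e+01,
        1.60842820e-02,  1.00556941e-02, -5.55322060e-06]), 'tcp_pos': array([ 0.28054661, -0.55807793,  0.23851277]), 'orientation': array([[ 8.93457131e-01,  4.49147946e-01, -6.90450592e-04],
       [ 4.49148474e-01, -8.93456244e-01,  1.25998734e-03],
       [-5.09666676e-05, -1.43585950e-03, -9.99998968e-01]]), 'wrist_force': array([ 0.31061663, -0.35158185, -0.49764583]), 'ft_torque': array([-0.02735858, -0.06871153,  0.0117432 ]), 'width': 0.08530290995023261}
0.008
{'vfov': 42.13522859508304, 'cx': 253.86857693467294, 'cy': 194.3408272822517, 'distortion': array([-0.06395634,  0.        ,  0.        ,  0.        ,  0.        ]), 'T': array([[ 0.99995   ,  0.00528169,  0.00849168,  0.48870187],
       [ 0.00519616,  0.45110054, -0.89245801, -0.68906761],
       [-0.00854429,  0.89245751,  0.45105053,  0.55507924],
       [ 0.        ,  0.        ,  0.        ,  1.        ]])}
{'vfov': 53.40910614580433, 'cx': 257.86381942246726, 'cy': 188.94529958184552, 'distortion': array([-0.07238881,  0.        ,  0.        ,  0.        ,  0.        ]), 'T': array([[-0.02308177,  0.99601904, -0.0861006 ,  0.41210895],
       [-0.99970007, -0.02229013,  0.01014454,  0.30264504],
       [ 0.00818496,  0.08630893,  0.9962348 ,  0.95076533],
       [ 0.        ,  0.        ,  0.        ,  1.        ]])}
```

View pics/scene0.png

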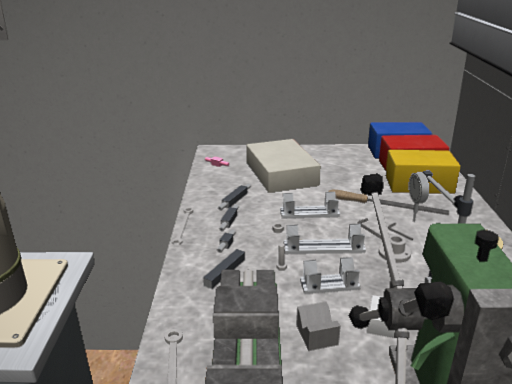

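View pics/top0.png

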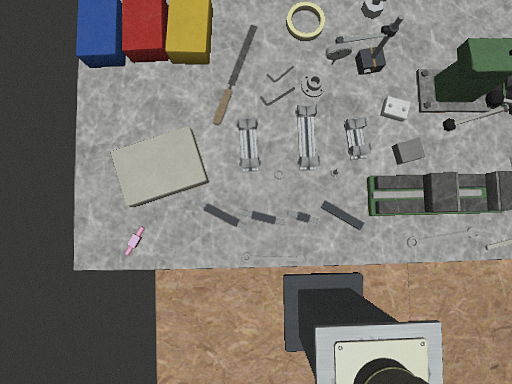

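```bash
cat > h.py <<'E'
import numpy as np,cv2
from cell import *
def K(c,h=384):
    f=h/2/np.tan(np.radians(c["vfov"]/2)); return np.array([[f,0,c["cx"]],[0,f,c["cy"]],[0,0,1]])
def px2w(n,uv,z):
    c=calibration(n);T=c["T"]
    q=cv2.undistortPoints(np.array(uv,float).reshape(-1,1,2),K(c),np.array(c["distortion"])).reshape(-1,2)
    r=np.c_[q[:,0],-q[:,1],-np.ones(len(q))]@T[:3,:3].T
    s=(z-T[2,3])/r[:,2]
    return T[:3,3]+r*s[:,None]
def w2px(n,P):
    c=calibration(n);T=c["T"]; p=(np.atleast_2d(P)-T[:3,3])@T[:3,:3]
    p=p*[1,-1,-1]
    return cv2.projectPoints(p,np.zeros(3),np.zeros(3),K(c),np.array(c["distortion"]))[0].reshape(-1,2)
def depthw(n,d):
    c=calibration(n);T=c["T"]; v,u=np.mgrid[:384,:512]
    q=cv2.undistortPoints(np.c_[u.ravel(),v.ravel()].astype(float).reshape(-1,1,2),K(c),np.array(c["distortion"])).reshape(-1,2)
    p=np.c_[q[:,0],-q[:,1],-np.ones(len(q))]*d.reshape(-1,1)
    return (p@T[:3,:3].T+T[:3,3]).reshape(384,512,3)
def crop(p,x0,y0,x1,y1,s,name):
    cv2.imwrite("pics/"+name,cv2.resize(p[y0:y1,x0:x1],None,fx=s,fy=s,interpolation=cv2.INTER_CUBIC))
E
python3 - <<'E'
from h import *
p=np.load("pics/top0.npz")["p"];d=np.load("pics/top0.npz")["d"]
crop(p,195,190,375,240,4.4,"t_bars.png")
crop(p,225,95,385,180,5,"t_v.png")
W=depthw("top",d)
for u,v in[(222,215),(263,217),(303,217),(342,215),(248,145),(308,138),(357,138),(280,240),(160,165),(245,123),(305,110)]: print(u,v,W[v,u].round(4))
p=np.load("pics/scene0.npz")["p"]; crop(p,190,170,370,300,4.4,"s_c.png")
E
```

```text
222 215 [0.4309 0.3819 0.0195]
263 217 [0.4237 0.2823 0.0216]
303 217 [0.4215 0.1847 0.0199]
342 215 [0.424  0.0887 0.0195]
248 145 [0.6046 0.3152 0.0085]
308 138 [0.6193 0.164  0.0086]
357 138 [0.6162 0.0407 0.013 ]
280 240 [ 0.3662  0.2411 -0.    ]
160 165 [0.5508 0.5231 0.0615]
245 123 [0.6558 0.3212 0.0284]
305 110 [0.6861 0.1716 0.0279]
```

View pics/t_bars.png

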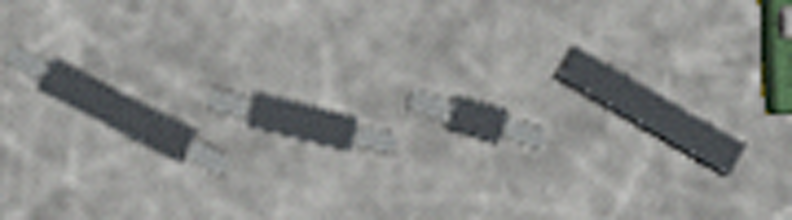

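View pics/t_v.png

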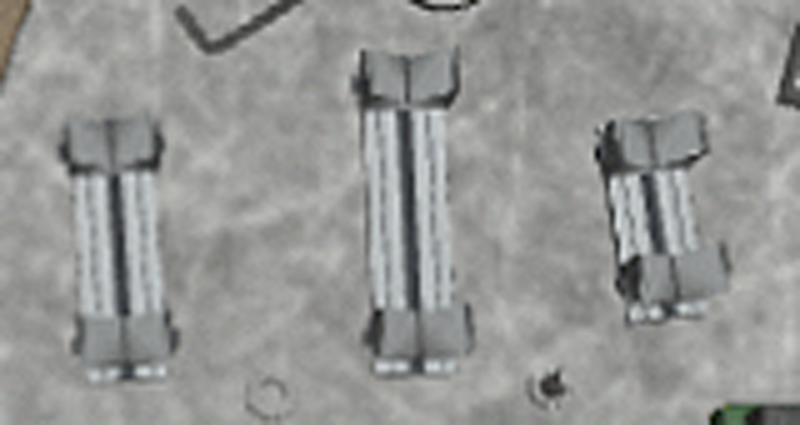

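View pics/s_c.png

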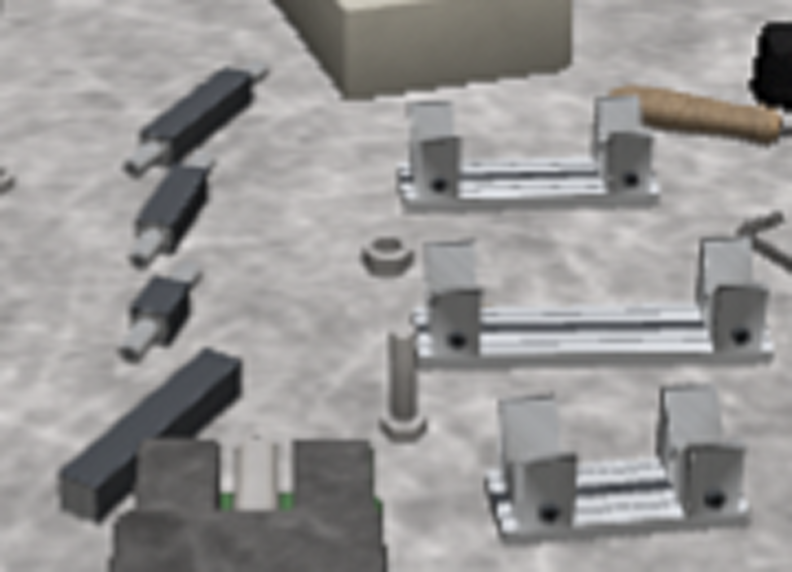

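```bash
cat > meas.py <<'E'
from h import *
def bars(p,d):
    W=depthw("top",d); g=p.max(2)
    m=((g<95)&(W[...,2]>.012)&(W[...,2]<.03)).astype(np.uint8)
    m[:190]=0;m[250:]=0;m[:,:195]=0;m[:,368:]=0
    n,l,s,c=cv2.connectedComponentsWithStats(m)
    for i in range(1,n):
        if s[i,4]<30: continue
        v,u=np.nonzero(l==i); P=px2w("top",np.c_[u,v],.020)[:,:2]
        r=cv2.minAreaRect((P*1000).astype(np.float32)); b=cv2.boxPoints(r)
        e=[b[1]-b[0],b[2]-b[1]]; e=max(e,key=np.linalg.norm)
        print("bar",np.round(np.array(r[0]),1),np.round(r[1],1),"axis deg",np.degrees(np.arctan2(e[1],e[0])).round(1)%180, "px",c[i].round(1),s[i,4])
def vees(d):
    W=depthw("top",d)
    m=((W[...,2]>.022)&(W[...,2]<.06)).astype(np.uint8)
    m[:100]=0;m[180:]=0;m[:,:228]=0;m[:,380:]=0
    n,l,s,c=cv2.connectedComponentsWithStats(m)
    for i in range(1,n):
        if s[i,4]<30: continue
        P=W[l==i]; q=P[:,:2]*1000
        r=cv2.minAreaRect(q.astype(np.float32))
        print("blk",np.round(r[0],1),np.round(r[1],1),round(r[2],1),"zmax",P[:,2].max().round(3),"px",c[i].round(1),s[i,4])
E
python3 - <<'E'
from meas import *
z=np.load("pics/top0.npz");bars(z["p"],z["d"]);vees(z["d"])
W=depthw("top",z["d"])
H=W[...,2]; 
for y in np.arange(-.4,.5,.05):
    row=[]
    for x in np.arange(.3,.9,.05):
        m=(abs(W[...,0]-x)<.025)&(abs(W[...,1]-y)<.025)
        row.append(f"{H[m].max()*1000:4.0f}" if m.any() else "  --")
    print(f"{y:.2f}"," ".join(row))
# groove line + block corners by hand from t_v.png (zoom5 origin 225,95)
E
```

```text
bar [425.1  88.5] [110.5  19.6] axis deg 58.6 px [341.9 214.5] 344
bar [432.1 384.4] [88.4 18.8] axis deg 61.4 px [221.2 214.6] 265
bar [422.7 281.7] [57.2 18.1] axis deg 73.2 px [263.2 217.4] 172
bar [422.1 185.3] [29.4 17.8] axis deg 70.2 px [303.  216.9] 87
blk [684.7 171.4] [23. 50.] 1.1 zmax 0.047 px [306.2 110.3] 212
blk [653.7 317.8] [23.1 52.4] 3.6 zmax 0.046 px [246.4 123.6] 204
blk [649.7  50.1] [22.7 49.8] 7.4 zmax 0.047 px [355.3 123. ] 206
blk [582.3  40.9] [22.4 50.1] 6.6 zmax 0.046 px [360.1 149.9] 211
blk [558.3 312.4] [22.5 51.6] 2.7 zmax 0.047 px [249.1 161.9] 191
blk [558.2 169.8] [22.1 46.8] 1.6 zmax 0.048 px [308.3 160.8] 186
blk [530.  100.3] [11.5 10.9] 44.8 zmax 0.057 px [337.6 170.6] 31
blk [512.7  10.9] [17.3  9.9] 87.8 zmax 0.059 px [372.9 177.5] 33
-0.40   --   --   --   --   --   -2    2    4    4   --   --   --    4
-0.35    3   15    5   --   --    6    5    4   33   --   --   --    5
-0.30    4   16   88  115  115    5    4    5  118   85   --   --    5
-0.25    3    9  104  117  116    6    4  212  237  240    3    4    6
-0.20    4    8   60   66   6
[... 255 characters left out ...]
-0.00    4    4   32   66   66   44   46   31   11    5  242   53    4
0.05    4    5   25   21    5   44   46   47    5    5  192   53    5
0.10    4    5   24   24   47   57    4    4    5  193  197    6   29
0.15    4    4   21   24    6   47   14   43   47  189  189    5   28
0.20   10    9   23   24    5   48   14   47   47   11    7    4   28
0.25    8    8   23   23   14   15    4    5   11   10    8    6    4
0.30    9   10  951   23    4   47   14   46    9    6   11   17   17
0.35   10   11   26   24    5   47   14   45   25   27   17   15    5
0.40    5    4   23   24   63   63    5   24   26   19   84   85   85
0.45    4    5    4   21   65   66   66   64    5    5   83   85   86
```

```bash
cat > ov.py <<'E'
from h import *
S={"short":(.616,.0455,7.3),"medium":(.606,.3151,3.1),"long":(.6215,.1706,1.1)}
A={"short":(.4221,.1853,70.2),"medium":(.4227,.2817,73.2),"long":(.4321,.3844,61.4)}
L={"short":.03,"medium":.06,"long":.09}
def fr(c,pts):
    a=np.radians(c[2]);R=np.array([[np.cos(a),-np.sin(a)],[np.sin(a),np.cos(a)]])
    pts=np.array(pts,float); return np.c_[pts[:,:2]@R.T+c[:2],pts[:,2]]
def ov(n,p,s,x0,y0,x1,y1,name,axles=A,seats=S):
    im=cv2.resize(p,None,fx=s,fy=s,interpolation=cv2.INTER_CUBIC)
    def dr(P,col,cl=True):
        q=(w2px(n,P)+.5)*s; cv2.polylines(im,[np.round(q).astype(int)],cl,col,1)
    for k,c in (axles or {}).items():
        l=L[k]/2
        dr(fr(c,[(-l,-.01,.02),(l,-.01,.02),(l,.01,.02),(-l,.01,.02)]),(0,0,255))
        dr(fr(c,[(-l-.024,0,.016),(l+.024,0,.016)]),(0,255,255))
    for k,c in (seats or {}).items():
        for sg in(-1,1):
            a=sg*(L[k]/2+.008);b=sg*(L[k]/2+.030)
            for y0_ in((-.023,-.018),(.018,.023)):
                dr(fr(c,[(a,y0_[0],.044),(b,y0_[0],.044),(b,y0_[1],.044),(a,y0_[1],.044)]),(0,0,255))
            dr(fr(c,[(a,0,.026),(b,0,.026)]),(0,255,0))
    cv2.imwrite("pics/"+name,im[int(y0*s):int(y1*s),int(x0*s):int(x1*s)])
E
python3 - <<'E'
from ov import *
p=np.load("pics/top0.npz")["p"]; ov("top",p,4,200,95,390,235,"o1.png")
p=np.load("pics/scene0.npz")["p"]; ov("scene",p,4,195,175,375,295,"o2.png")
E
```

```text
(no output)
```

View pics/o1.png

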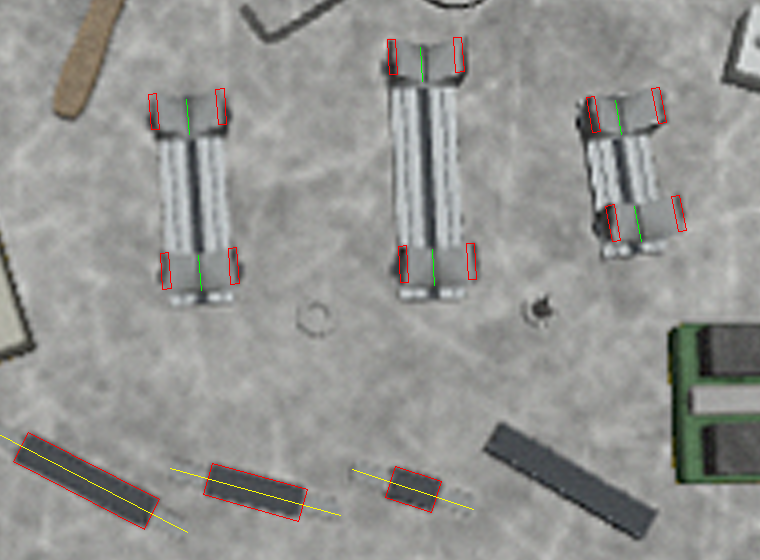

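View pics/o2.png

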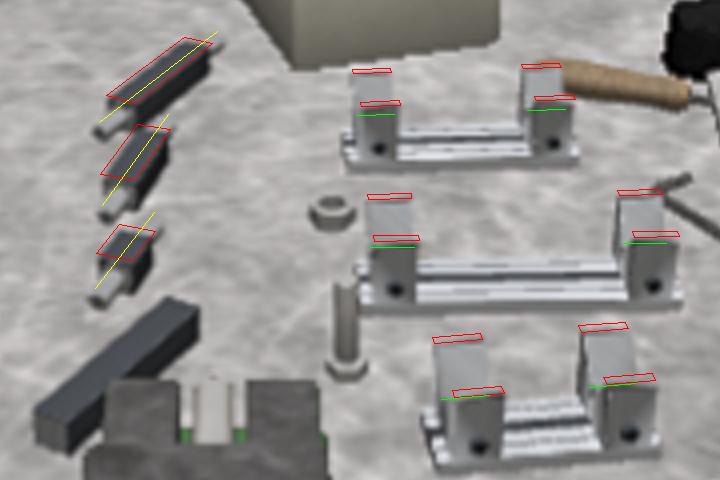

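```bash
cat > go.py <<'E'
import sys
from h import *
x,y,z,a=map(float,sys.argv[1:5]); o=observe(); R=o["orientation"];p=o["tcp_pos"]
s=R.T@(np.array([x,y,z])-p)*100
yaw=np.degrees(np.arctan2(R[1,0],R[0,0])); t=-np.radians((a-yaw+180)%360-180)
print("t",round(o["time"],2),"pos",p.round(4),"yaw",yaw.round(1),"w",round(o["width"],4),"F",o["wrist_force"].round(1),"tilt",R[:,2].round(3))
print("q",o["qpos"].round(2))
print("SHIFT cm",s.round(2),"twist",t.round(3),"rows~",max(np.linalg.norm(s)/5,abs(t)/.15).round(1))
E
python3 go.py .4221 .1853 .13 70.2
```

```text
t 0.1 pos [ 0.2806 -0.5581  0.2386] yaw 26.7 w 0.0855 F [-0.7 -0.6 -0.7] tilt [-0.001  0.001 -1.   ]
q [ 1.08  0.33 -0.06  1.46  0.02  1.35 -0.09]
SHIFT cm [ 46.04 -60.05  10.93] twist -0.759 rows~ 15.3
```

Emit:
servo_tool(rows=[46,-60,0,-0.76,46,-60,0,-0.76,46,-60,0,-0.76,46,-60,0,-0.76,46,-60,0,-0.76], jaw=5, squeeze=50)

```text
time: 0.6
tcp_pos: [0.3273, -0.3107, 0.239]
orientation: [[0.342, 0.94, -0.001], [0.94, -0.342, 0.001], [0.001, -0.001, -1.0]]
wrist_force: [1.0, 0.1, 0.6]
width: 0.0501
```

```bash
python3 go.py .4221 .1853 .2 70.2
```

```text
t 0.6 pos [ 0.3273 -0.3107  0.239 ] yaw 70.0 w 0.0501 F [1.  0.1 0.6] tilt [-0.001  0.001 -1.   ]
q [ 0.95 -0.04 -0.28  1.88 -0.01  1.3   0.32]
SHIFT cm [49.85 -8.04  3.94] twist -0.003 rows~ 10.1
```

Emit:
servo_tool(rows=[49.8,-8,0,0,49.8,-8,0,0,49.8,-8,0,0,49.8,-8,0,0,49.8,-8,0,0])

```text
time: 1.1
tcp_pos: [0.3741, -0.0653, 0.2393]
orientation: [[0.342, 0.94, -0.001], [0.94, -0.342, 0.0], [0.0, -0.001, -1.0]]
wrist_force: [1.3, 0.1, 0.6]
width: 0.05
```

```bash
python3 go.py .4221 .1853 .1 70.2
```

```text
t 1.1 pos [ 0.3741 -0.0653  0.2393] yaw 70.0 w 0.05 F [1.3 0.1 0.6] tilt [-0.001  0.    -1.   ]
q [ 0.74 -0.22 -0.59  2.01 -0.13  1.32 -0.15]
SHIFT cm [25.19 -4.04 13.93] twist -0.004 rows~ 5.8
```

Emit:
servo_tool(rows=[15,-2.4,0,0,15,-2.4,0,0,15,-2.4,1,0,25.2,-4,5,0,25.2,-4,10,0])

```text
time: 1.6
tcp_pos: [0.4186, 0.1604, 0.1758]
orientation: [[0.341, 0.94, 0.005], [0.94, -0.341, 0.002], [0.003, 0.004, -1.0]]
wrist_force: [2.1, -2.3, -0.3]
width: 0.05
```

```bash
python3 go.py .4221 .1853 .04 70.2;python3 - <<'E'
from meas import *
p,d=get_image("top");cv2.imwrite("pics/t1.png",p)
p,d=get_image("scene");crop(p,170,100,400,300,3.4,"s1.png")
E
```

```text
t 1.6 pos [0.4186 0.1604 0.1758] yaw 70.1 w 0.05 F [ 2.1 -2.3 -0.3] tilt [ 0.005  0.002 -1.   ]
q [ 0.54  0.05 -1.01  1.95  0.05  1.16 -0.84]
SHIFT cm [ 2.42 -0.57 13.59] twist -0.002 rows~ 2.8
```

View pics/s1.png

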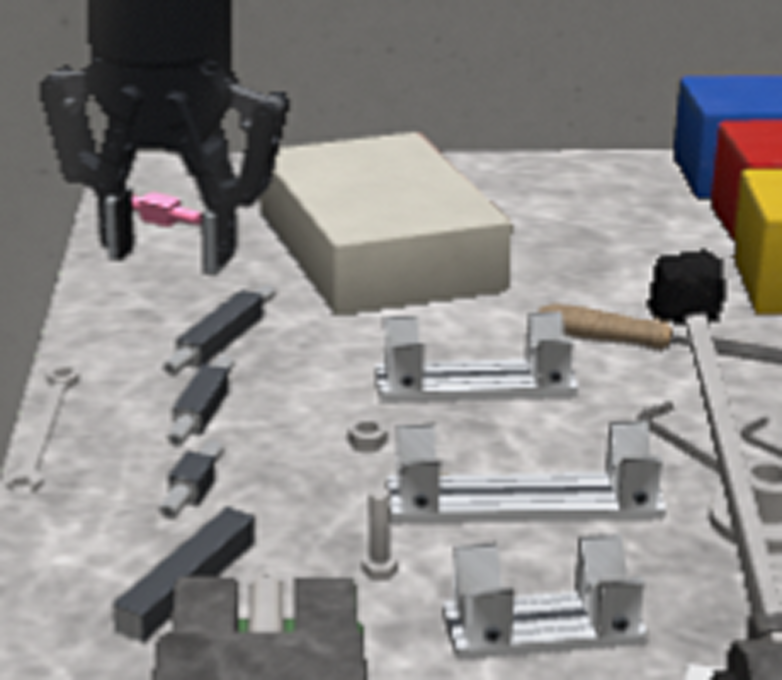

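Emit:
servo_tool(rows=[2.4,-0.55,4,0,2.4,-0.55,8,0,2.4,-0.55,12,0,2.4,-0.55,13,0,2.4,-0.55,13,0])

```text
time: 2.2
tcp_pos: [0.4155, 0.1845, 0.0397]
orientation: [[0.337, 0.941, -0.011], [0.941, -0.337, 0.003], [-0.001, -0.011, -1.0]]
wrist_force: [-0.1, 0.0, 0.3]
width: 0.0499
```

```bash
python3 go.py .4221 .1853 .0115 70.2
```

```text
t 2.2 pos [0.4155 0.1845 0.0397] yaw 70.3 w 0.0499 F [-0.1  0.   0.3] tilt [-0.011  0.003 -1.   ]
q [ 0.36  0.34 -0.96  2.05  0.34  0.92 -1.13]
SHIFT cm [0.3  0.62 2.82] twist 0.002 rows~ 0.6
```

Emit:
servo_tool(rows=[0.3,0.6,1,0,0.3,0.6,2,0,0.3,0.6,2.8,0,0.3,0.6,2.8,0,0.3,0.6,2.8,0])

```text
time: 2.7
tcp_pos: [0.422, 0.1854, 0.0121]
orientation: [[0.337, 0.941, -0.011], [0.942, -0.337, 0.003], [-0.001, -0.011, -1.0]]
wrist_force: [0.4, 0.4, 0.5]
width: 0.0501
```

```bash
python3 go.py .4221 .1853 .0115 70.2
```

```text
t 2.7 pos [0.422  0.1854 0.0121] yaw 70.3 w 0.0501 F [0.4 0.4 0.5] tilt [-0.011  0.003 -1.   ]
q [ 0.31  0.41 -0.91  2.06  0.41  0.88 -1.18]
SHIFT cm [-0.01  0.02  0.06] twist 0.002 rows~ 0.0
```

Emit:
servo_tool(rows=[0,0,0,0,0,0,0,0,0,0,0,0,0,0,0,0,0,0,0,0], jaw=1)

```text
time: 3.2
tcp_pos: [0.4223, 0.1856, 0.0128]
orientation: [[0.337, 0.941, -0.01], [0.942, -0.337, 0.003], [-0.001, -0.01, -1.0]]
wrist_force: [-2.3, -0.6, 7.6]
width: 0.0187
```

```bash
python3 go.py .4221 .1853 .12 70.2
```

```text
t 3.2 pos [0.4223 0.1856 0.0128] yaw 70.3 w 0.0187 F [-2.3 -0.6  7.6] tilt [-0.01   0.003 -1.   ]
q [ 0.31  0.41 -0.91  2.06  0.41  0.88 -1.18]
SHIFT cm [ -0.04  -0.12 -10.72] twist 0.002 rows~ 2.1
```

Emit:
servo_tool(rows=[0,0,-1,0,0,0,-3,0,0,0,-6,0,0,0,-9,0,0,0,-10,0])

```text
time: 3.7
tcp_pos: [0.4244, 0.1861, 0.1157]
orientation: [[0.337, 0.942, -0.006], [0.942, -0.337, 0.003], [0.001, -0.007, -1.0]]
wrist_force: [-0.2, -0.4, -1.3]
width: 0.0186
```

```bash
python3 go.py .616 .0455 .12 7.3;python3 - <<'E'
from meas import *
p,d=get_image("scene");crop(p,170,130,370,300,4,"s2.png")
E
```

```text
t 3.7 pos [0.4244 0.1861 0.1157] yaw 70.3 w 0.0186 F [-0.2 -0.4 -1.3] tilt [-0.006  0.003 -1.   ]
q [ 0.45  0.23 -1.03  1.98  0.21  1.06 -1.02]
SHIFT cm [-6.79 22.77 -0.59] twist 1.1 rows~ 7.3
```

View pics/s2.png

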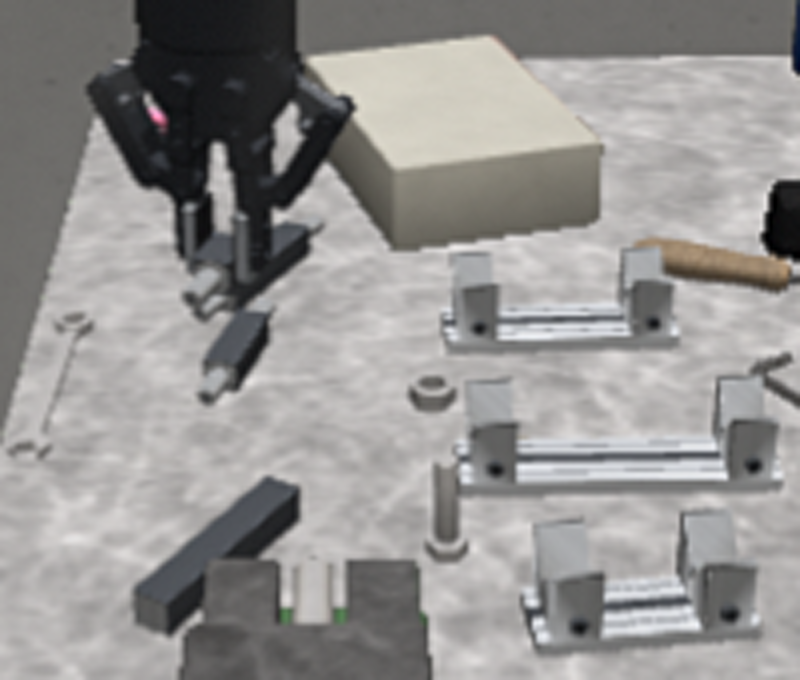

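Emit:
servo_tool(rows=[-6.8,22.8,-0.5,1.1,-6.8,22.8,-0.5,1.1,-6.8,22.8,-0.5,1.1,-6.8,22.8,-0.5,1.1,-6.8,22.8,-0.5,1.1])

```text
time: 4.25
tcp_pos: [0.6178, 0.0421, 0.1176]
orientation: [[0.892, 0.452, -0.009], [0.452, -0.892, 0.002], [-0.007, -0.006, -1.0]]
wrist_force: [0.3, 0.5, -0.2]
width: 0.0191
```

```bash
python3 go.py .616 .0455 .12 7.3
```

```text
t 4.25 pos [0.6178 0.0421 0.1176] yaw 26.9 w 0.0191 F [ 0.3  0.5 -0.2] tilt [-0.009  0.002 -1.   ]
q [ 0.4   0.52 -0.71  1.58  0.35  1.18 -1.48]
SHIFT cm [-0.01 -0.38 -0.24] twist 0.341 rows~ 2.3
```

Emit:
servo_tool(rows=[0,-0.38,0,0.34,0,-0.38,0,0.34,0,-0.38,0,0.34,0,-0.38,2,0.34,0,-0.38,4,0.34])

```text
time: 4.75
tcp_pos: [0.6155, 0.0456, 0.0762]
orientation: [[0.992, 0.129, -0.009], [0.129, -0.992, 0.002], [-0.009, -0.003, -1.0]]
wrist_force: [0.6, 0.2, -2.0]
width: 0.0186
```

```bash
python3 go.py .616 .0455 .0375 7.3;python3 - <<'E'
from meas import *
p,d=get_image("scene");crop(p,250,130,400,300,4,"s3.png")
p,d=get_image("top");crop(p,300,80,410,180,5,"t3.png")
E
```

```text
t 4.75 pos [0.6155 0.0456 0.0762] yaw 7.4 w 0.0186 F [ 0.6  0.2 -2. ] tilt [-0.009  0.002 -1.   ]
q [ 0.34  0.54 -0.63  1.62  0.34  1.1  -1.82]
SHIFT cm [0.09 0.03 3.87] twist 0.001 rows~ 0.8
```

View pics/s3.png

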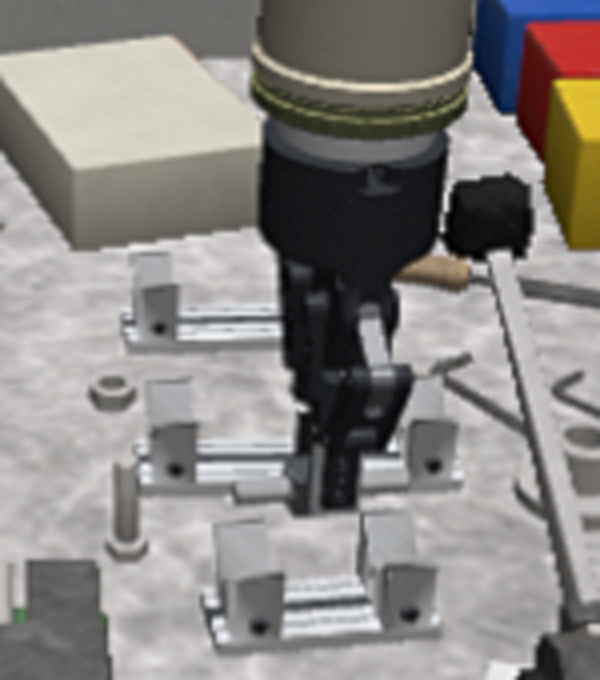

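View pics/t3.png

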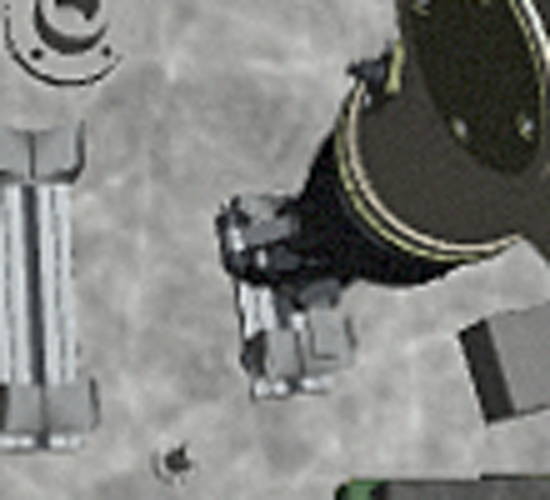

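Emit:
servo_tool(rows=[0.1,0,1.5,0,0.1,0,2.6,0,0.1,0,3.2,0,0.1,0,3.5,0,0.1,0,3.7,0])

```text
time: 5.35
tcp_pos: [0.6143, 0.0441, 0.0375]
orientation: [[0.992, 0.128, -0.014], [0.128, -0.992, -0.0], [-0.014, -0.002, -1.0]]
wrist_force: [-4.4, -5.7, 13.6]
width: 0.0188
```

```bash
python3 go.py .616 .0455 .0375 7.3;python3 - <<'E'
from meas import *
p,d=get_image("scene");crop(p,250,190,380,310,5,"s4.png")
E
```

```text
t 5.35 pos [0.6143 0.0441 0.0375] yaw 7.3 w 0.0188 F [-4.4 -5.7 13.6] tilt [-0.014 -0.    -1.   ]
q [ 0.32  0.59 -0.61  1.65  0.37  1.04 -1.84]
SHIFT cm [ 0.19 -0.12  0.  ] twist 0.001 rows~ 0.0
```

View pics/s4.png

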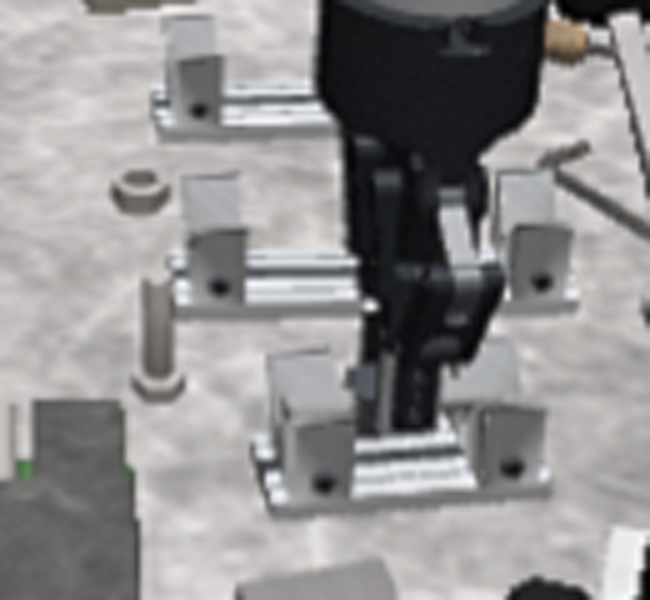

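Emit:
servo_tool(rows=[0,0,0,0,0,0,0,0,0,0,0,0,0,0,0,0], jaw=3.4)

```text
time: 5.8
tcp_pos: [0.6144, 0.0442, 0.0376]
orientation: [[0.992, 0.128, -0.014], [0.128, -0.992, 0.0], [-0.014, -0.002, -1.0]]
wrist_force: [0.6, -0.6, -0.6]
width: 0.0341
```

Emit:
servo_tool(rows=[0,0,-2,0,0,0,-5,0,0,0,-8,0,0,0,-9,0,0,0,-9,0])

```text
time: 6.3
tcp_pos: [0.6165, 0.0445, 0.1292]
orientation: [[0.992, 0.128, -0.011], [0.128, -0.992, 0.0], [-0.011, -0.002, -1.0]]
wrist_force: [0.3, 0.5, 0.0]
width: 0.0337
```

```bash
python3 go.py .4227 .2817 .12 73.2;python3 - <<'E'
from meas import *
p,d=get_image("scene");crop(p,250,190,380,310,5,"s5.png")
E
```

```text
t 6.3 pos [0.6165 0.0445 0.1292] yaw 7.3 w 0.0337 F [0.3 0.5 0. ] tilt [-0.011  0.    -1.   ]
q [ 0.35  0.49 -0.65  1.57  0.3   1.2  -1.8 ]
SHIFT cm [-16.18 -26.     1.13] twist -1.15 rows~ 7.7
```

View pics/s5.png

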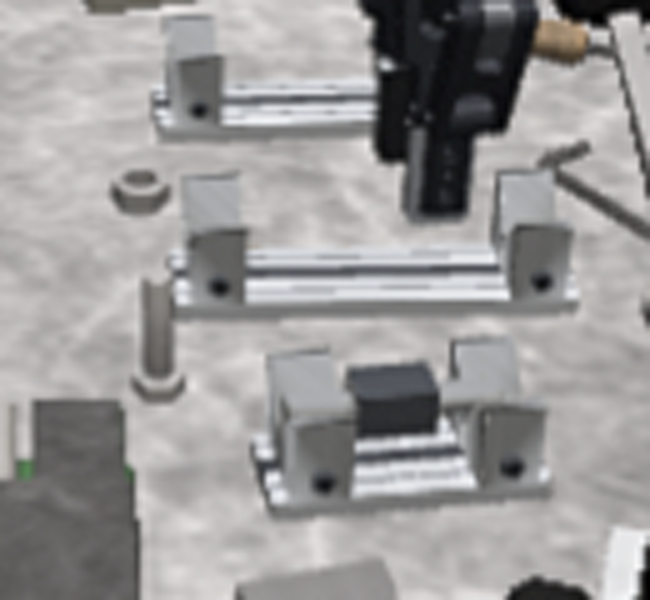

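Emit:
servo_tool(rows=[-16.2,-26,0.5,-1.15,-16.2,-26,0.5,-1.15,-16.2,-26,0.5,-1.15,-16.2,-26,0.5,-1.15,-16.2,-26,0.5,-1.15], jaw=5)

```text
time: 6.85
tcp_pos: [0.4552, 0.2385, 0.1241]
orientation: [[0.634, 0.773, -0.015], [0.773, -0.634, -0.001], [-0.01, -0.011, -1.0]]
wrist_force: [1.3, 0.3, -0.3]
width: 0.0501
```

```bash
python3 go.py .4227 .2817 .10 73.2;python3 - <<'E'
from meas import *
p,d=get_image("top");crop(p,310,90,410,180,6,"t5.png");vees(d)
E
```

```text
t 6.85 pos [0.4552 0.2385 0.1241] yaw 50.7 w 0.0501 F [ 1.3  0.3 -0.3] tilt [-0.015 -0.001 -1.   ]
q [ 0.24  0.33 -0.92  1.84  0.28  1.12 -1.47]
SHIFT cm [ 1.31 -5.23  2.45] twist -0.394 rows~ 2.6
blk [684.4 171.2] [23.3 50. ] 1.2 zmax 0.047 px [306.1 110.2] 213
blk [654.1 317.6] [23.2 52.4] 2.7 zmax 0.047 px [246.5 123.5] 203
blk [616.1  45.7] [91.1 50.1] 7.9 zmax 0.048 px [357.8 136.7] 575
blk [558.3 312.2] [22.5 52. ] 2.8 zmax 0.047 px [249.1 161.9] 193
```

View pics/t5.png

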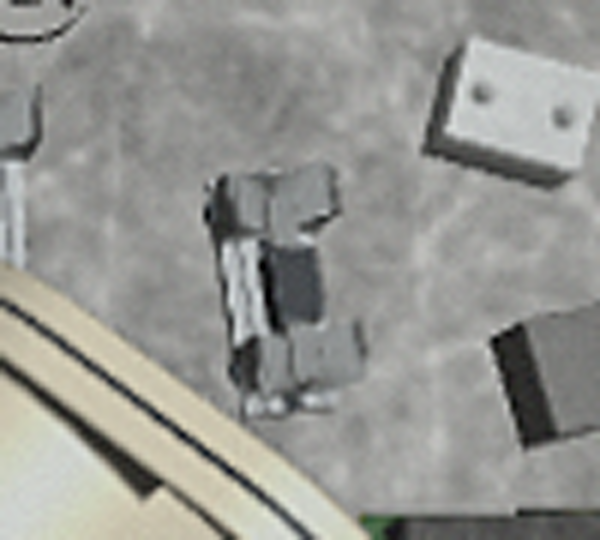

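Run:
```python
from ov import *
for sx in(-.015,.015):
  for sy in (-.01,.01):
    print(((w2px("top",fr(S["short"],[(sx,sy,.0445)]))-[310,90]+.5)*6).round(0), ((w2px("scene",fr(S["short"],[(sx,sy,.0445)]))-[250,190]+.5)*5).round(0))
p,d=get_image("top");W=depthw("top",d)
m=(abs(W[...,0]-.616)<.03)&(abs(W[...,1]-.045)<.03)&(p.max(2)<95)&(W[...,2]>.03)
P=W[m];print(m.sum(),np.median(P,0),P.min(0),P.max(0))
```

```text
[[324. 307.]] [[368. 391.]]
[[276. 314.]] [[355. 359.]]
[[311. 236.]] [[451. 384.]]
[[263. 242.]] [[436. 352.]]
133 [0.61394949 0.0483411  0.04331888] [0.5860223  0.01959447 0.03086505] [0.64580413 0.07112105 0.04783958]
```

Emit:
servo_tool(rows=[1.3,-5.2,0,-0.39,1.3,-5.2,1,-0.39,1.3,-5.2,2,-0.39,1.3,-5.2,5,-0.39,1.3,-5.2,8,-0.39])

```text
time: 7.45
tcp_pos: [0.4179, 0.2856, 0.0432]
orientation: [[0.284, 0.959, -0.017], [0.959, -0.285, 0.001], [-0.004, -0.017, -1.0]]
wrist_force: [1.1, 0.1, 1.3]
width: 0.0506
```

```bash
python3 go.py .4227 .2817 .012 73.2
```

```text
t 7.45 pos [0.4179 0.2856 0.0432] yaw 73.5 w 0.0506 F [1.1 0.1 1.3] tilt [-0.017  0.001 -1.   ]
q [ 0.13  0.47 -0.95  1.92  0.44  0.99 -1.31]
SHIFT cm [-0.22  0.62  3.11] twist 0.005 rows~ 0.6
```

Emit:
servo_tool(rows=[-0.2,0.6,0,0,-0.2,0.6,1.5,0,-0.2,0.6,2.6,0,-0.2,0.6,3.1,0,-0.2,0.6,3.1,0])

```text
time: 7.95
tcp_pos: [0.4223, 0.282, 0.0118]
orientation: [[0.284, 0.959, -0.018], [0.959, -0.284, 0.001], [-0.004, -0.017, -1.0]]
wrist_force: [-0.4, 0.1, 0.8]
width: 0.0502
```

Emit:
servo_tool(rows=[0,0,0,0,0,0,0,0,0,0,0,0,0,0,0,0,0,0,0,0], jaw=1)

```text
time: 8.45
tcp_pos: [0.4228, 0.2823, 0.0126]
orientation: [[0.284, 0.959, -0.017], [0.959, -0.284, 0.001], [-0.004, -0.016, -1.0]]
wrist_force: [-0.3, -1.4, 6.0]
width: 0.0186
```

```bash
python3 go.py .4227 .2817 .12 73.2
```

```text
t 8.45 pos [0.4228 0.2823 0.0126] yaw 73.5 w 0.0186 F [-0.3 -1.4  6. ] tilt [-0.017  0.001 -1.   ]
q [ 0.11  0.52 -0.91  1.93  0.49  0.94 -1.33]
SHIFT cm [ -0.1   -0.16 -10.73] twist 0.005 rows~ 2.1
```

Emit:
servo_tool(rows=[0,0,-1,0,0,0,-3,0,0,0,-6,0,0,0,-9,0,0,0,-10,0])

```text
time: 8.95
tcp_pos: [0.4253, 0.2831, 0.1156]
orientation: [[0.284, 0.959, -0.013], [0.959, -0.284, 0.003], [-0.001, -0.013, -1.0]]
wrist_force: [0.5, 0.8, -2.1]
width: 0.0192
```

```bash
python3 go.py .608 .3151 .12 3.1;python3 - <<'E'
from meas import *
p,d=get_image("scene");crop(p,170,130,370,300,4,"s6.png")
E
```

```text
t 8.95 pos [0.4253 0.2831 0.1156] yaw 73.5 w 0.0192 F [ 0.5  0.8 -2.1] tilt [-0.013  0.003 -1.   ]
q [ 0.21  0.37 -1.02  1.86  0.34  1.11 -1.22]
SHIFT cm [ 8.26 16.6  -0.67] twist 1.229 rows~ 8.2
```

View pics/s6.png

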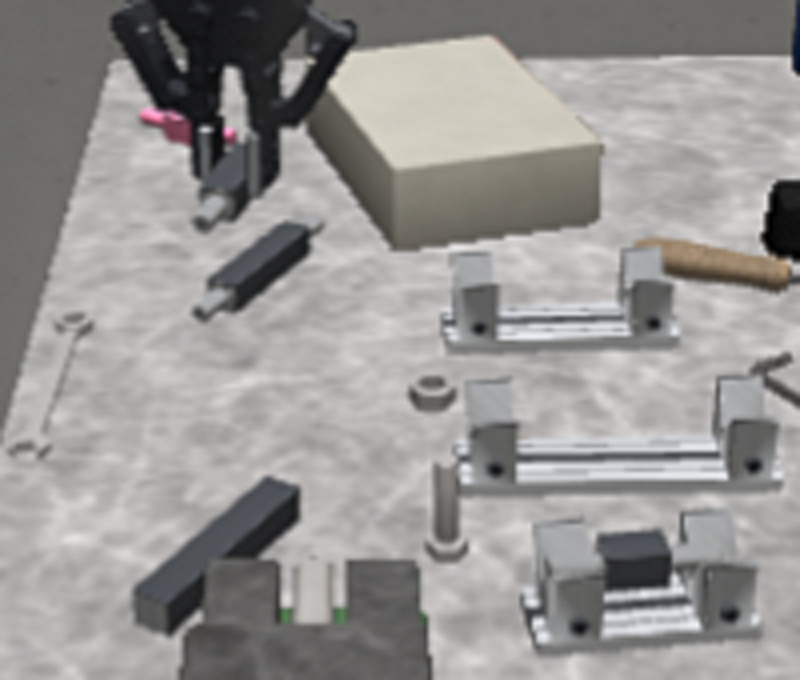

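Emit:
servo_tool(rows=[8.3,16.6,-0.6,1.23,8.3,16.6,-0.6,1.23,8.3,16.6,-0.6,1.23,8.3,16.6,-0.6,1.23,8.3,16.6,-0.6,1.23])

```text
time: 9.5
tcp_pos: [0.612, 0.3141, 0.1164]
orientation: [[0.866, 0.499, -0.015], [0.499, -0.866, 0.002], [-0.012, -0.009, -1.0]]
wrist_force: [-1.1, -0.7, -3.9]
width: 0.0187
```

```bash
python3 go.py .608 .3151 .12 3.1
```

```text
t 9.5 pos [0.612  0.3141 0.1164] yaw 30.0 w 0.0187 F [-1.1 -0.7 -3.9] tilt [-0.015  0.002 -1.   ]
q [-0.06  0.67 -0.72  1.37  0.43  1.27 -1.85]
SHIFT cm [-0.3  -0.29 -0.36] twist 0.469 rows~ 3.1
```

Emit:
servo_tool(rows=[-0.3,-0.3,0,0.47,-0.3,-0.3,0,0.47,-0.3,-0.3,0,0.47,-0.3,-0.3,1,0.47,-0.3,-0.3,3,0.47])

```text
time: 10.0
tcp_pos: [0.6076, 0.3155, 0.0859]
orientation: [[0.999, 0.051, -0.014], [0.051, -0.999, 0.001], [-0.014, -0.002, -1.0]]
wrist_force: [0.1, -0.8, -3.7]
width: 0.0189
```

```bash
python3 go.py .608 .3151 .0375 3.1;python3 - <<'E'
from meas import *
p,d=get_image("scene");crop(p,230,130,380,260,5,"s7.png")
E
```

```text
t 10.0 pos [0.6076 0.3155 0.0859] yaw 3.0 w 0.0189 F [ 0.1 -0.8 -3.7] tilt [-0.014  0.001 -1.   ]
q [-0.12  0.66 -0.62  1.41  0.38  1.2  -2.3 ]
SHIFT cm [0.11 0.05 4.84] twist -0.003 rows~ 1.0
```

View pics/s7.png

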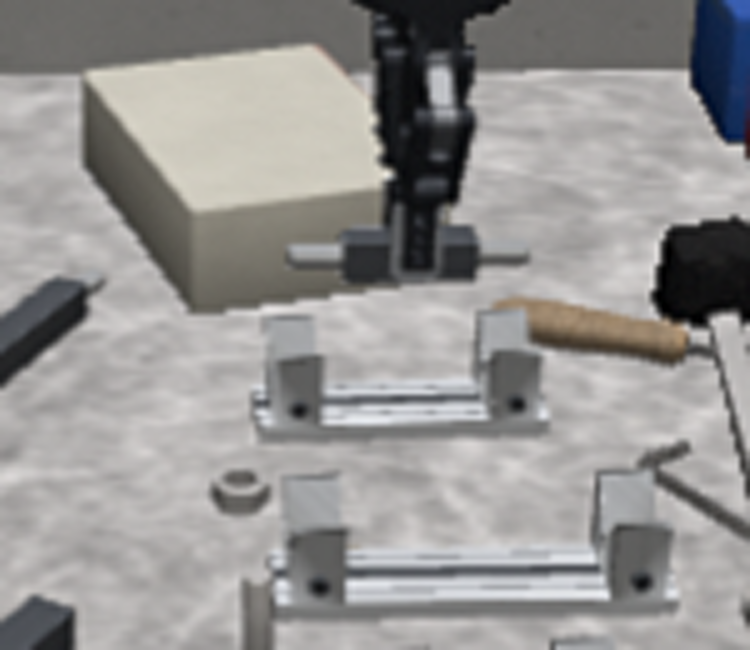

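Emit:
servo_tool(rows=[0.35,0.05,1.5,0,0.35,0.05,3,0,0.35,0.05,3.9,0,0.35,0.05,4.3,0,0.35,0.05,4.5,0])

```text
time: 10.55
tcp_pos: [0.6077, 0.3141, 0.0373]
orientation: [[0.998, 0.053, -0.021], [0.053, -0.999, -0.002], [-0.021, 0.001, -1.0]]
wrist_force: [-11.9, -5.6, 20.2]
width: 0.0185
```

```bash
python3 go.py .6095 .3151 .0375 3.1;python3 - <<'E'
from meas import *
p,d=get_image("scene");crop(p,230,130,380,260,5,"s8.png")
E
```

```text
t 10.55 pos [0.6077 0.3141 0.0373] yaw 3.0 w 0.0185 F [-11.9  -5.6  20.2] tilt [-0.021 -0.002 -1.   ]
q [-0.13  0.72 -0.6   1.44  0.41  1.13 -2.31]
SHIFT cm [ 0.19 -0.09 -0.02] twist -0.001 rows~ 0.0
```

View pics/s8.png

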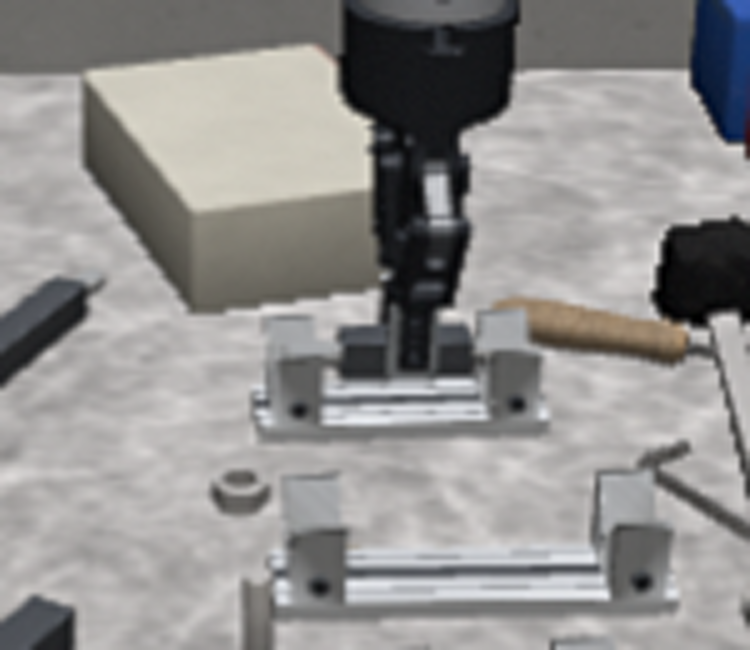

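Seated with contact force 20 N, body clear of both blocks (gap about 15 px left, 10–15 px right). Release.

Emit:
servo_tool(rows=[0,0,0,0,0,0,0,0,0,0,0,0,0,0,0,0], jaw=3.4)

```text
time: 11.0
tcp_pos: [0.6079, 0.3141, 0.0375]
orientation: [[0.998, 0.053, -0.02], [0.053, -0.999, -0.002], [-0.02, 0.001, -1.0]]
wrist_force: [0.8, -0.3, 0.4]
width: 0.0338
```

Emit:
servo_tool(rows=[0,0,-2,0,0,0,-5,0,0,0,-8,0,0,0,-9,0,0,0,-9,0])

```text
time: 11.5
tcp_pos: [0.6105, 0.3148, 0.1291]
orientation: [[0.998, 0.052, -0.017], [0.052, -0.999, -0.0], [-0.017, -0.001, -1.0]]
wrist_force: [-1.3, -0.6, -0.6]
width: 0.0341
```

```bash
python3 go.py .4321 .3844 .12 61.8;python3 - <<'E'
from meas import *
p,d=get_image("scene");crop(p,230,130,380,260,5,"s9.png")
E
```

```text
t 11.5 pos [0.6105 0.3148 0.1291] yaw 3.0 w 0.0341 F [-1.3 -0.6 -0.6] tilt [-0.017 -0.    -1.   ]
q [-0.11  0.63 -0.63  1.36  0.36  1.28 -2.28]
SHIFT cm [-17.43  -7.89   1.21] twist -1.026 rows~ 6.8
```

View pics/s9.png

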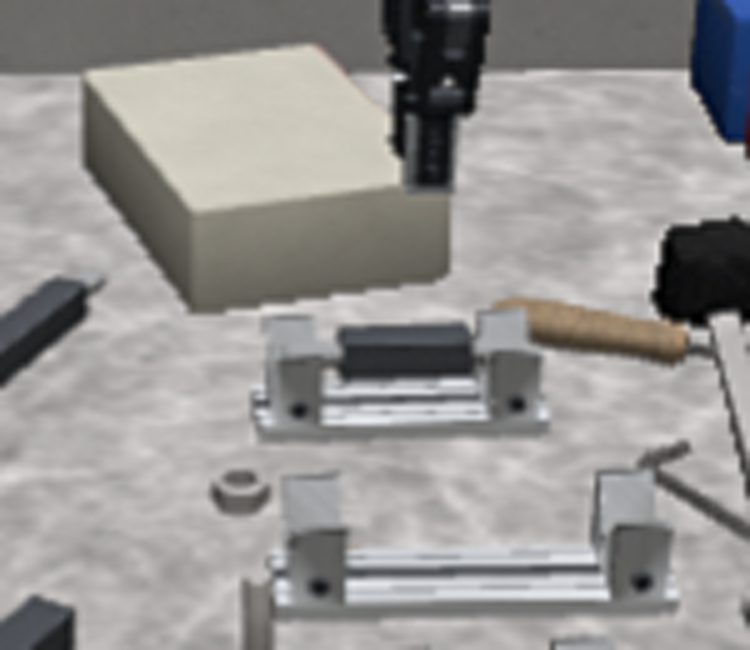

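Emit:
servo_tool(rows=[-17.4,-7.9,0,-1.02,-17.4,-7.9,0,-1.02,-17.4,-7.9,0,-1.02,-17.4,-7.9,0,-1.02,-17.4,-7.9,0,-1.02], jaw=5)

```text
time: 12.05
tcp_pos: [0.4251, 0.3869, 0.1296]
orientation: [[0.684, 0.729, -0.023], [0.73, -0.684, -0.002], [-0.017, -0.015, -1.0]]
wrist_force: [0.6, 0.5, -0.8]
width: 0.0501
```

```bash
python3 go.py .4321 .3844 .06 61.8;python3 - <<'E'
from meas import *
p,d=get_image("top");crop(p,195,90,395,250,4,"t10.png")
E
```

```text
t 12.05 pos [0.4251 0.3869 0.1296] yaw 46.9 w 0.0501 F [ 0.6  0.5 -0.8] tilt [-0.023 -0.002 -1.   ]
q [-0.11  0.47 -0.88  1.68  0.36  1.19 -1.83]
SHIFT cm [0.42 0.79 6.95] twist -0.261 rows~ 1.7
```

View pics/t10.png

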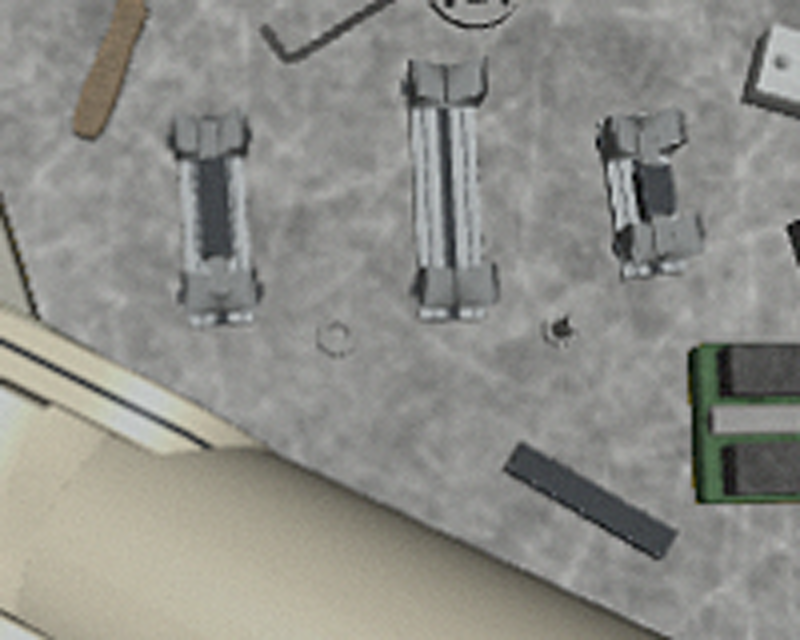

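Emit:
servo_tool(rows=[0.4,0.8,1,-0.26,0.4,0.8,3,-0.26,0.4,0.8,6,-0.26,0.4,0.8,8,-0.26,0.4,0.8,8.5,-0.26])

```text
time: 12.6
tcp_pos: [0.4344, 0.38, 0.0406]
orientation: [[0.472, 0.881, -0.026], [0.882, -0.472, -0.006], [-0.018, -0.02, -1.0]]
wrist_force: [-0.1, -0.4, -0.7]
width: 0.0496
```

```bash
python3 go.py .4321 .3844 .012 61.8
```

```text
t 12.6 pos [0.4344 0.38   0.0406] yaw 61.9 w 0.0496 F [-0.1 -0.4 -0.7] tilt [-0.026 -0.006 -1.   ]
q [-0.11  0.6  -0.86  1.73  0.49  1.07 -1.63]
SHIFT cm [ 0.33 -0.35  2.86] twist 0.001 rows~ 0.6
```

Emit:
servo_tool(rows=[0.3,-0.35,0.3,0,0.3,-0.35,1.5,0,0.3,-0.35,2.5,0,0.3,-0.35,2.85,0,0.3,-0.35,2.85,0])

```text
time: 13.1
tcp_pos: [0.4318, 0.384, 0.0116]
orientation: [[0.472, 0.881, -0.026], [0.882, -0.472, -0.007], [-0.018, -0.02, -1.0]]
wrist_force: [0.3, -1.1, -0.7]
width: 0.0503
```

Emit:
servo_tool(rows=[0,0,0,0,0,0,0,0,0,0,0,0,0,0,0,0,0,0,0,0], jaw=1, squeeze=60)

```text
time: 13.6
tcp_pos: [0.4321, 0.3842, 0.0123]
orientation: [[0.472, 0.881, -0.025], [0.882, -0.472, -0.006], [-0.018, -0.019, -1.0]]
wrist_force: [-0.4, -0.8, 4.7]
width: 0.0187
```

```bash
python3 go.py .4321 .3844 .12 61.8
```

```text
t 13.6 pos [0.4321 0.3842 0.0123] yaw 61.8 w 0.0187 F [-0.4 -0.8  4.7] tilt [-0.025 -0.006 -1.   ]
q [-0.14  0.64 -0.84  1.75  0.52  1.02 -1.66]
SHIFT cm [ -0.18  -0.22 -10.77] twist 0.001 rows~ 2.2
```

Emit:
servo_tool(rows=[0,0,-1,0,0,0,-3,0,0,0,-6,0,0,0,-9,0,0,0,-11,0])

```text
time: 14.1
tcp_pos: [0.4351, 0.3853, 0.1246]
orientation: [[0.472, 0.882, -0.024], [0.882, -0.472, -0.005], [-0.016, -0.019, -1.0]]
wrist_force: [-0.5, 0.5, -3.5]
width: 0.0187
```

```bash
python3 go.py .6215 .1706 .13 1.1;python3 - <<'E'
from meas import *
p,d=get_image("scene");crop(p,170,100,370,270,4,"s11.png")
E
```

```text
t 14.1 pos [0.4351 0.3853 0.1246] yaw 61.9 w 0.0187 F [-0.5  0.5 -3.5] tilt [-0.024 -0.005 -1.   ]
q [-0.08  0.51 -0.92  1.66  0.41  1.21 -1.58]
SHIFT cm [-10.15  26.55  -0.87] twist 1.06 rows~ 7.1
```

View pics/s11.png

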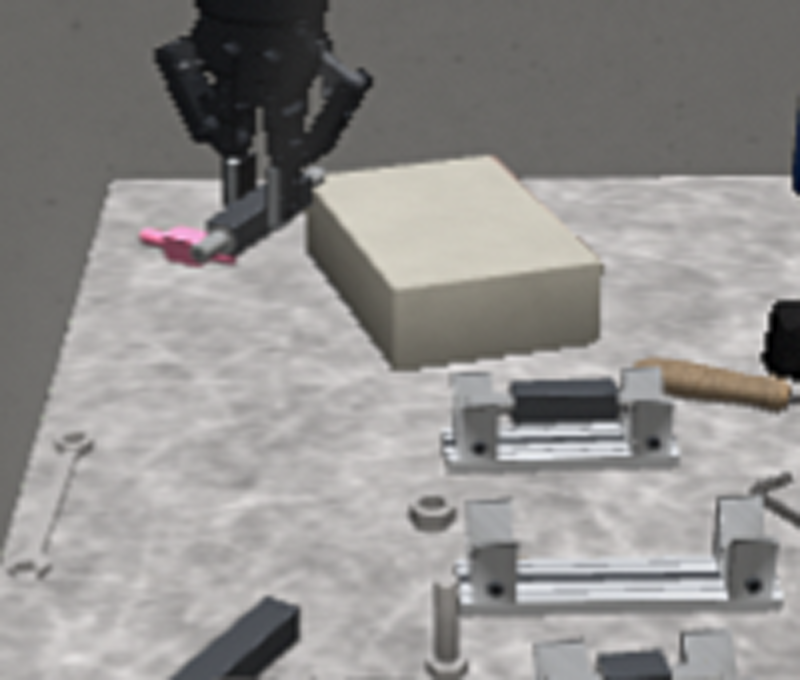

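Emit:
servo_tool(rows=[-10.1,26.5,-0.8,1.06,-10.1,26.5,-0.8,1.06,-10.1,26.5,-0.8,1.06,-10.1,26.5,-0.8,1.06,-10.1,26.5,-0.8,1.06])

```text
time: 14.65
tcp_pos: [0.6008, 0.1953, 0.1304]
orientation: [[0.948, 0.318, -0.024], [0.318, -0.948, -0.004], [-0.024, -0.004, -1.0]]
wrist_force: [0.9, 0.4, -3.1]
width: 0.0183
```

```bash
python3 go.py .6215 .1706 .1 1.1
```

```text
t 14.65 pos [0.6008 0.1953 0.1304] yaw 18.5 w 0.0183 F [ 0.9  0.4 -3.1] tilt [-0.024 -0.004 -1.   ]
q [ 0.13  0.54 -0.69  1.52  0.34  1.24 -1.86]
SHIFT cm [1.25 3.01 3.  ] twist 0.304 rows~ 2.0
```

Emit:
servo_tool(rows=[1.2,3,0,0.3,1.2,3,0,0.3,1.2,3,1,0.3,1.2,3,3,0.3,1.2,3,4.5,0.3])

```text
time: 15.15
tcp_pos: [0.6191, 0.1716, 0.0829]
orientation: [[0.999, 0.029, -0.025], [0.029, -1.0, -0.004], [-0.026, 0.003, -1.0]]
wrist_force: [-0.4, -0.3, -3.7]
width: 0.0187
```

```bash
python3 go.py .6215 .1706 .037 1.1;python3 - <<'E'
from meas import *
p,d=get_image("scene");crop(p,230,160,390,290,5,"s12.png")
E
```

```text
t 15.15 pos [0.6191 0.1716 0.0829] yaw 1.7 w 0.0187 F [-0.4 -0.3 -3.7] tilt [-0.025 -0.004 -1.   ]
q [ 0.11  0.59 -0.61  1.53  0.34  1.16 -2.11]
SHIFT cm [0.36 0.09 4.59] twist 0.01 rows~ 0.9
```

View pics/s12.png

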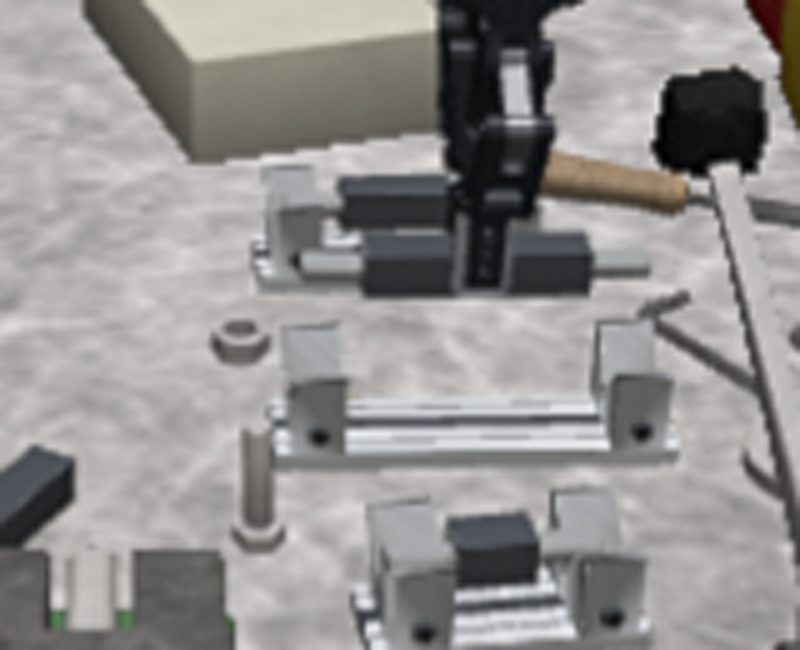

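Emit:
servo_tool(rows=[0.6,0.1,0.5,0.01,0.6,0.1,2,0.01,0.6,0.1,3.4,0.01,0.6,0.1,4,0.01,0.6,0.1,4.25,0.01])

```text
time: 15.7
tcp_pos: [0.6224, 0.1689, 0.0373]
orientation: [[0.999, 0.018, -0.03], [0.018, -1.0, -0.007], [-0.03, 0.006, -1.0]]
wrist_force: [-6.9, -5.6, 10.5]
width: 0.0186
```

```bash
python3 go.py .6235 .1706 .037 1.1;python3 - <<'E'
from meas import *
p,d=get_image("scene");crop(p,230,160,390,290,5,"s13.png")
E
```

```text
t 15.7 pos [0.6224 0.1689 0.0373] yaw 1.0 w 0.0186 F [-6.9 -5.6 10.5] tilt [-0.03  -0.007 -1.   ]
q [ 0.09  0.65 -0.58  1.55  0.38  1.1  -2.14]
SHIFT cm [ 0.11 -0.16  0.03] twist -0.001 rows~ 0.0
```

View pics/s13.png

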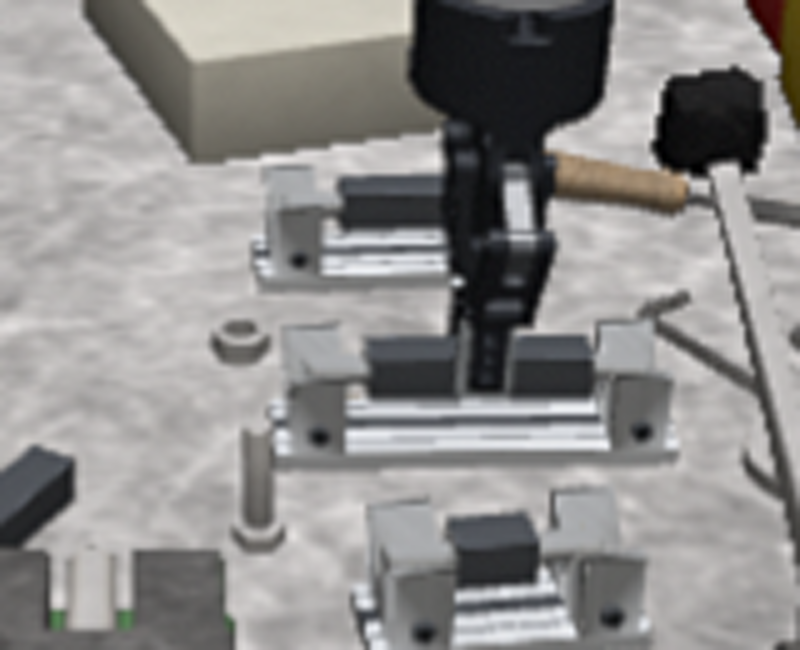

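Emit:
servo_tool(rows=[0,0,0.05,0,0,0,0.1,0,0,0,0.1,0])

```text
time: 16.05
tcp_pos: [0.6228, 0.1685, 0.037]
orientation: [[0.999, 0.018, -0.029], [0.017, -1.0, -0.007], [-0.029, 0.007, -1.0]]
wrist_force: [-3.4, -3.5, 4.1]
width: 0.0186
```

Emit:
servo_tool(rows=[0,0,0,0,0,0,0,0,0,0,0,0,0,0,0,0], jaw=3.4)

```text
time: 16.45
tcp_pos: [0.6229, 0.1688, 0.037]
orientation: [[0.999, 0.018, -0.029], [0.018, -1.0, -0.007], [-0.029, 0.006, -1.0]]
wrist_force: [0.7, -0.1, 0.1]
width: 0.0338
```

Emit:
servo_tool(rows=[0,0,-2,0,0,0,-5,0,0,0,-8,0,0,0,-11,0,0,0,-14,0])

```text
time: 16.95
tcp_pos: [0.6268, 0.1699, 0.1782]
orientation: [[0.999, 0.018, -0.029], [0.018, -1.0, -0.007], [-0.029, 0.006, -1.0]]
wrist_force: [0.6, -0.2, -0.1]
width: 0.034
```

```bash
python3 go.py .43 .2 .2 1.1
```

```text
t 16.95 pos [0.6268 0.1699 0.1782] yaw 1.0 w 0.034 F [ 0.6 -0.2 -0.1] tilt [-0.029 -0.007 -1.   ]
q [ 0.11  0.52 -0.63  1.41  0.3   1.34 -2.08]
SHIFT cm [-19.68  -3.35  -1.64] twist -0.001 rows~ 4.0
```

Retreat back and look.

Emit:
servo_tool(rows=[-19.5,-3,-3,0,-19.5,-3,-3,0,-19.5,-3,-3,0,-19.5,-3,-3,0,-19.5,-3,-3,0])

```text
time: 17.45
tcp_pos: [0.4277, 0.1987, 0.2152]
orientation: [[0.999, 0.024, -0.026], [0.023, -1.0, -0.009], [-0.026, 0.008, -1.0]]
wrist_force: [0.6, -0.6, -0.2]
width: 0.0342
```

Run:
```python
from ov import *
p,d=get_image("top");crop(p,195,90,395,250,4,"t14.png")
W=depthw("top",d)
for k,c in S.items():
    a=np.radians(c[2]);q=(W[...,:2]-c[:2]);X=q[...,0]*np.cos(a)+q[...,1]*np.sin(a);Y=-q[...,0]*np.sin(a)+q[...,1]*np.cos(a)
    m=(abs(X)<L[k]/2+.006)&(abs(Y)<.014)&(p.max(2)<95)&(W[...,2]>.030)
    if m.sum()>5: print(k,m.sum(),"x",np.percentile(X[m],[2,50,98]).round(4),"y",np.percentile(Y[m],[2,50,98]).round(4),"z",np.percentile(W[...,2][m],[10,50,90]).round(4),"slope",np.polyfit(X[m],W[...,2][m],1)[0].round(3))
p,d=get_image("scene");crop(p,190,130,390,290,4,"s14.png")
```

```text
short 35 x [-0.0005  0.006   0.0132] y [-0.0084  0.0036  0.0084] z [0.0357 0.043  0.0456] slope -0.115
medium 168 x [-0.028  -0.0002  0.0283] y [-0.0087 -0.0005  0.0082] z [0.0419 0.0444 0.0462] slope 0.007
long 307 x [-0.0423 -0.0002  0.0427] y [-0.0111 -0.001   0.008 ] z [0.0412 0.044  0.0458] slope -0.0
```

View pics/t14.png

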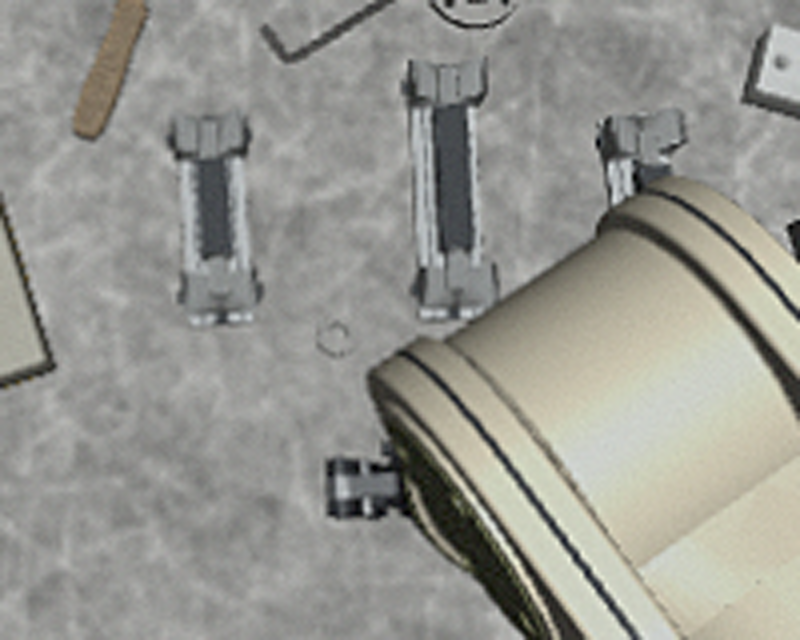

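View pics/s14.png

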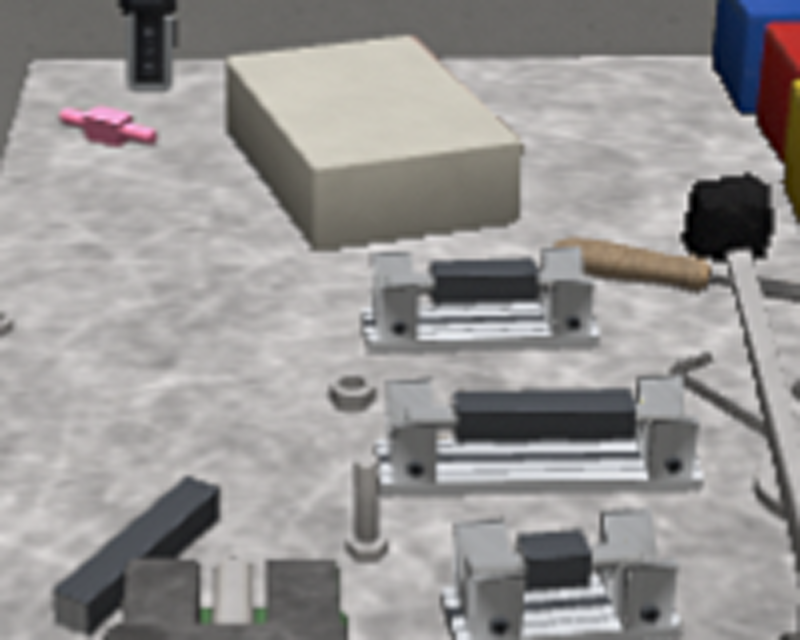

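Emit:
servo_tool(rows=[0,-16,0,0,0,-16,0,0,0,-16,0,0,0,-16,0,0,0,-16,0,0])

```text
time: 18.05
tcp_pos: [0.4287, 0.3586, 0.2121]
orientation: [[0.999, 0.022, -0.029], [0.022, -1.0, -0.007], [-0.029, 0.006, -1.0]]
wrist_force: [-0.5, -0.2, -1.1]
width: 0.0339
```

Run:
```python
from ov import *
p,d=get_image("top");crop(p,195,90,395,250,4,"t15.png")
W=depthw("top",d)
for k,c in S.items():
    a=np.radians(c[2]);q=(W[...,:2]-c[:2]);X=q[...,0]*np.cos(a)+q[...,1]*np.sin(a);Y=-q[...,0]*np.sin(a)+q[...,1]*np.cos(a)
    m=(abs(X)<L[k]/2+.006)&(abs(Y)<.012)&(p.max(2)<95)&(W[...,2]>.036)
    if m.sum()>5: print(k,m.sum(),"x",np.percentile(X[m],[2,50,98]).round(4),"y",np.percentile(Y[m],[2,50,98]).round(4),"z",np.percentile(W[...,2][m],[10,50,90]).round(4),"slope",np.polyfit(X[m],W[...,2][m],1)[0].round(3))
print(observe()["wrist_force"],observe()["tcp_pos"])
```

```text
short 102 x [-0.0193 -0.0049  0.0092] y [-0.0097  0.0006  0.009 ] z [0.041  0.0441 0.0462] slope -0.0
medium 181 x [-0.0281 -0.0009  0.0285] y [-0.0091 -0.0004  0.0083] z [0.0417 0.0442 0.0461] slope 0.006
long 307 x [-0.0424 -0.0003  0.0433] y [-0.0112 -0.001   0.0081] z [0.0415 0.0441 0.0464] slope 0.0
[ 0.99711204 -1.08879494 -0.13259464] [0.42941629 0.35669438 0.2122164 ]
```

View pics/t15.png

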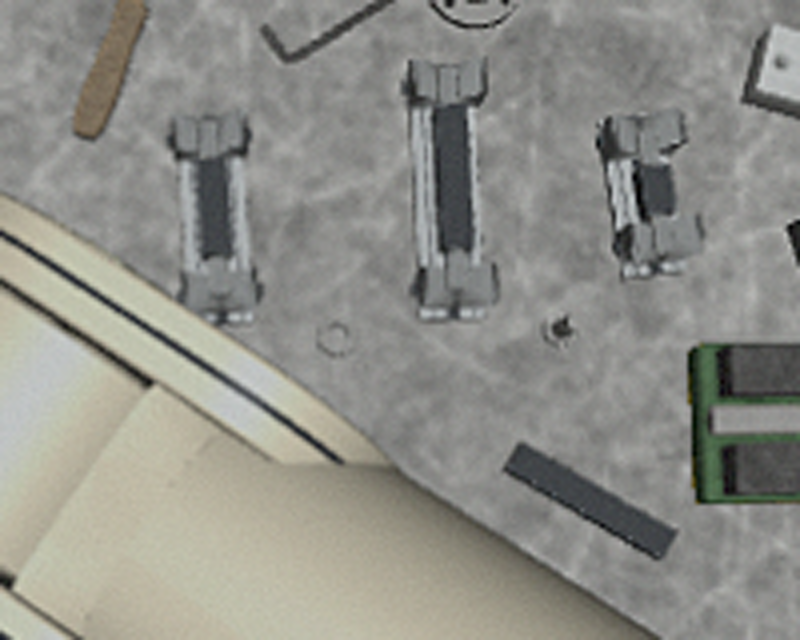

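```bash
python3 go.py .6144 .0442 .14 7.3
```

```text
t 18.1 pos [0.4294 0.3567 0.2122] yaw 1.1 w 0.0338 F [ 1.  -1.1 -0.1] tilt [-0.028 -0.008 -1.   ]
q [-0.08  0.33 -0.83  1.62  0.23  1.33 -2.5 ]
SHIFT cm [18.09 31.55  6.94] twist -0.108 rows~ 7.4
```

Emit:
servo_tool(rows=[18.1,31.5,3,-0.11,18.1,31.5,3,-0.11,18.1,31.5,3,-0.11,18.1,31.5,3,-0.11,18.1,31.5,3,-0.11])

```text
time: 18.6
tcp_pos: [0.5581, 0.1383, 0.1899]
orientation: [[0.992, 0.126, -0.028], [0.125, -0.992, -0.009], [-0.029, 0.005, -1.0]]
wrist_force: [1.9, -0.0, -0.1]
width: 0.0342
```

```bash
python3 go.py .6144 .0442 .09 7.3
```

```text
t 18.6 pos [0.5581 0.1383 0.1899] yaw 7.2 w 0.0342 F [ 1.9 -0.  -0.1] tilt [-0.028 -0.009 -1.   ]
q [ 0.27  0.36 -0.73  1.61  0.24  1.29 -1.95]
SHIFT cm [4.69 9.99 9.91] twist -0.002 rows~ 3.0
```

Emit:
servo_tool(rows=[4.7,10,0,0,4.7,10,1,0,4.7,10,5,0,4.7,10,8,0,4.7,10,9,0])

```text
time: 19.1
tcp_pos: [0.6129, 0.0404, 0.0955]
orientation: [[0.992, 0.122, -0.033], [0.121, -0.993, -0.01], [-0.034, 0.006, -0.999]]
wrist_force: [0.4, 0.4, -0.5]
width: 0.0342
```

```bash
python3 go.py .6144 .0442 .038 7.3
```

```text
t 19.1 pos [0.6129 0.0404 0.0955] yaw 7.0 w 0.0342 F [ 0.4  0.4 -0.5] tilt [-0.033 -0.01  -0.999]
q [ 0.34  0.53 -0.64  1.59  0.34  1.17 -1.82]
SHIFT cm [ 0.39 -0.39  5.74] twist -0.006 rows~ 1.2
```

Emit:
servo_tool(rows=[0.4,-0.4,0,0,0.4,-0.4,1,0,0.4,-0.4,2.5,0,0.4,-0.4,3,0,0.4,-0.4,3,0])

```text
time: 19.6
tcp_pos: [0.6149, 0.0446, 0.0646]
orientation: [[0.992, 0.122, -0.034], [0.122, -0.993, -0.01], [-0.035, 0.006, -0.999]]
wrist_force: [-0.2, 0.1, -0.5]
width: 0.0343
```

```bash
python3 go.py .6144 .0448 .038 7.3
```

```text
t 19.6 pos [0.6149 0.0446 0.0646] yaw 7.0 w 0.0343 F [-0.2  0.1 -0.5] tilt [-0.034 -0.01  -0.999]
q [ 0.32  0.57 -0.62  1.61  0.36  1.12 -1.84]
SHIFT cm [ 0.05 -0.04  2.66] twist -0.005 rows~ 0.5
```

Emit:
servo_tool(rows=[0.05,0,0.8,0,0.05,0,1.6,0,0.05,0,2.4,0,0.05,0,2.65,0,0.05,0,2.65,0])

```text
time: 20.1
tcp_pos: [0.6141, 0.0443, 0.0375]
orientation: [[0.992, 0.122, -0.035], [0.122, -0.993, -0.01], [-0.036, 0.006, -0.999]]
wrist_force: [0.6, 0.4, 0.7]
width: 0.0345
```

Emit:
servo_tool(rows=[0,0,0,0,0,0,0,0,0,0,0,0,0,0,0,0,0,0,0,0], jaw=1, squeeze=50)

```text
time: 20.6
tcp_pos: [0.6145, 0.044, 0.038]
orientation: [[0.992, 0.122, -0.034], [0.121, -0.993, -0.011], [-0.035, 0.007, -0.999]]
wrist_force: [0.8, -2.9, 5.4]
width: 0.0188
```

```bash
python3 go.py .6190 .0455 .05 7.3
```

```text
t 20.6 pos [0.6145 0.044  0.038 ] yaw 7.0 w 0.0188 F [ 0.8 -2.9  5.4] tilt [-0.034 -0.011 -0.999]
q [ 0.32  0.6  -0.61  1.62  0.38  1.08 -1.86]
SHIFT cm [ 0.42 -0.09 -1.22] twist -0.006 rows~ 0.3
```

Emit:
servo_tool(rows=[0,0,-0.6,0,0.2,0,-0.7,0,0.45,0,-0.7,0,0.45,0,-0.7,0,0.45,0,-0.7,0])

```text
time: 21.1
tcp_pos: [0.619, 0.0448, 0.0445]
orientation: [[0.992, 0.122, -0.035], [0.121, -0.993, -0.011], [-0.036, 0.006, -0.999]]
wrist_force: [0.3, -0.9, -1.3]
width: 0.0188
```

```bash
python3 go.py .6190 .0445 .038 7.3
```

```text
t 21.1 pos [0.619  0.0448 0.0445] yaw 7.0 w 0.0188 F [ 0.3 -0.9 -1.3] tilt [-0.035 -0.011 -0.999]
q [ 0.31  0.6  -0.61  1.61  0.38  1.09 -1.85]
SHIFT cm [0.02 0.02 0.65] twist -0.006 rows~ 0.1
```

Emit:
servo_tool(rows=[0,0,0.25,0,0,0,0.45,0,0,0,0.6,0,0,0,0.67,0,0,0,0.67,0])

```text
time: 21.6
tcp_pos: [0.6188, 0.0444, 0.038]
orientation: [[0.992, 0.121, -0.035], [0.121, -0.993, -0.011], [-0.036, 0.007, -0.999]]
wrist_force: [-3.6, -1.8, 3.2]
width: 0.0185
```

Emit:
servo_tool(rows=[0,0,0,0,0,0,0,0,0,0,0,0,0,0,0,0], jaw=3.4)

```text
time: 22.0
tcp_pos: [0.6188, 0.0445, 0.0379]
orientation: [[0.992, 0.122, -0.035], [0.121, -0.993, -0.011], [-0.036, 0.007, -0.999]]
wrist_force: [0.2, 0.2, 0.1]
width: 0.0341
```

Emit:
servo_tool(rows=[0,0,-2,0,0,0,-5,0,0,0,-8,0,0,0,-12,0,0,0,-15,0])

```text
time: 22.5
tcp_pos: [0.6244, 0.0465, 0.1903]
orientation: [[0.992, 0.122, -0.033], [0.121, -0.993, -0.011], [-0.034, 0.006, -0.999]]
wrist_force: [0.4, 1.1, 0.8]
width: 0.0336
```

```bash
python3 go.py .43 .34 .2 7
```

```text
t 22.5 pos [0.6244 0.0465 0.1903] yaw 7.0 w 0.0336 F [0.4 1.1 0.8] tilt [-0.033 -0.011 -0.999]
q [ 0.34  0.47 -0.66  1.46  0.29  1.34 -1.79]
SHIFT cm [-15.75 -31.5   -0.63] twist -0.0 rows~ 7.0
```

Emit:
servo_tool(rows=[-15.7,-31.5,-1,-0.2,-15.7,-31.5,-1,-0.2,-15.7,-31.5,-1,-0.2,-15.7,-31.5,-1,-0.2,-15.7,-31.5,-1,-0.2])

```text
time: 23.0
tcp_pos: [0.4855, 0.2562, 0.1994]
orientation: [[0.948, 0.316, -0.033], [0.316, -0.949, -0.011], [-0.034, -0.0, -0.999]]
wrist_force: [0.8, 0.5, -0.7]
width: 0.0341
```

Emit:
servo_tool(rows=[-3,-8,0,0,-3,-8,0,0,-3,-8,0,0,-3,-8,0,0,-3,-8,0,0])

```text
time: 23.5
tcp_pos: [0.4327, 0.3215, 0.2002]
orientation: [[0.949, 0.315, -0.033], [0.314, -0.949, -0.011], [-0.034, 0.0, -0.999]]
wrist_force: [0.8, -0.6, -0.0]
width: 0.0339
```

Run:
```python
from ov import *
p,d=get_image("top");crop(p,195,90,395,250,4,"t16.png")
W=depthw("top",d)
for k,c in S.items():
    a=np.radians(c[2]);q=(W[...,:2]-c[:2]);X=q[...,0]*np.cos(a)+q[...,1]*np.sin(a);Y=-q[...,0]*np.sin(a)+q[...,1]*np.cos(a)
    m=(abs(X)<L[k]/2+.006)&(abs(Y)<.012)&(p.max(2)<95)&(W[...,2]>.036)
    if m.sum()>5: print(k,m.sum(),"x",np.percentile(X[m],[2,50,98]).round(4),"y",np.percentile(Y[m],[2,50,98]).round(4),"z",np.percentile(W[...,2][m],[10,50,90]).round(4),"slope",np.polyfit(X[m],W[...,2][m],1)[0].round(3))
p,d=get_image("scene");crop(p,190,130,390,290,4,"s16.png")
print(observe()["time"],observe()["wrist_force"],observe()["tcp_pos"])
```

```text
short 99 x [-0.0146  0.0001  0.0144] y [-0.0097  0.0002  0.0086] z [0.0411 0.0436 0.0462] slope -0.0
medium 91 x [-0.0025  0.0147  0.0285] y [-0.0092 -0.0017  0.0078] z [0.0423 0.0442 0.0464] slope -0.035
long 306 x [-0.0424 -0.0003  0.0427] y [-0.0112 -0.0012  0.008 ] z [0.0419 0.0441 0.0461] slope 0.004
23.6 [ 0.36663107 -0.75062409  0.47350749] [0.43277734 0.3213549  0.20018341]
```

View pics/t16.png

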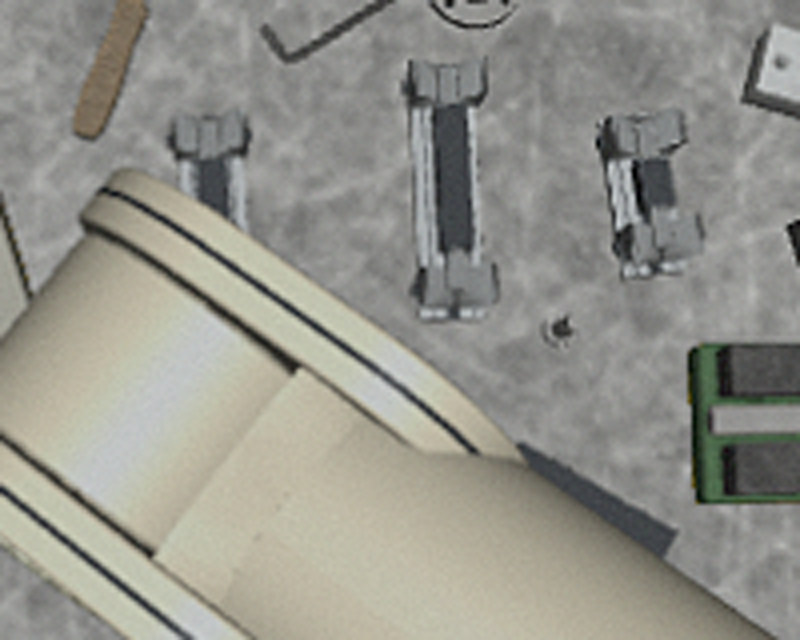

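View pics/s16.png

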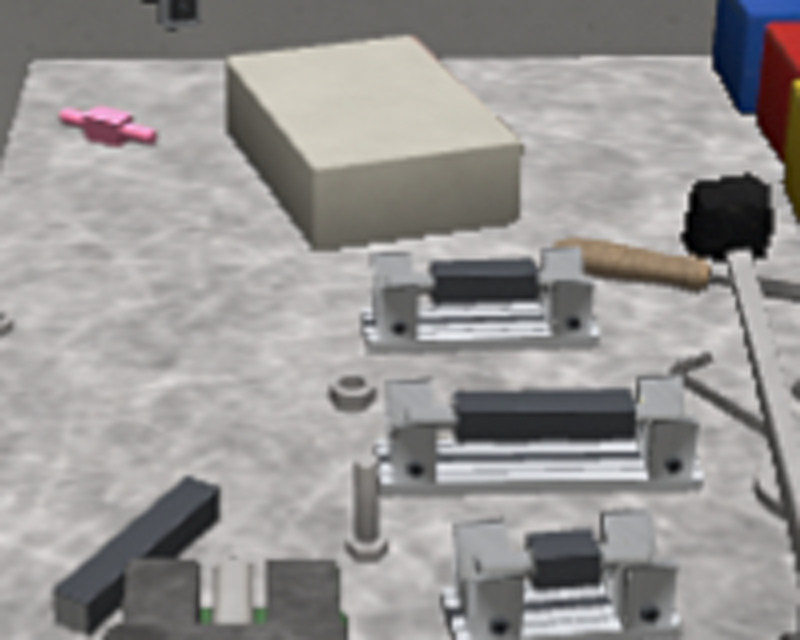

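All three axles are seated, level and centred, and the arm is clear of everything. The blank and the pink look-alike have not moved.

```bash
python3 -c "
from cell import *
print(job_done())"
```

```text
the job is handed in; nothing more can be done
None
```

All three axles are lying in their own V-block pairs, both round ends in the grooves and the square body clear of the blocks. I handed the job in at about 23.6 s of the 93 s allowed.

- **Placing:** I lowered each axle until the wrist felt contact, then opened the jaws. The highest force I read while setting down was about 24 N.
- **Correction:** The short axle first sat about 4.5 mm off centre along its groove. I picked it up again and moved it to the middle.
- **Final checks:** In the last pictures the bodies are centred within about 1 mm along the grooves. Their tops are at 44 mm, against 44.5 mm expected. The last top view had the arm over part of the medium axle. Its full measurement, centred within 1 mm and level, is from the view before that, and the last scene picture shows it unmoved.
- **Other parts:** The blank and the pink look-alike are where they started, and the gripper was clear of everything at hand-in.
- **Tilt:** The tool leaned by up to about 2 degrees as the job went on, with no visible effect on how the axles sit.

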